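# Change over the slide scanner's racks

### The arm

A 7-joint arm with a two-finger parallel gripper is mounted at the origin on the work surface. World frame = base frame: x ahead of the robot, y to its left, z up, the work surface at z = 0. Lengths are in m, angles in rad, forces in N, time in s.
With the tool pointing down it reaches from about 0.425 to 0.875 m from the base axis. Payload 4.7 kg.
Tool frame: the origin (TCP) lies at the very end of the fingers, on their centre line; the grasp point (between the pads) lies 19 mm behind it; z points along the fingers, y is the line along which they close (so a half turn about z gives the same grasp; the last joint's range is limited). The gripper opens to 87 mm and grips with 3 to 60 N. Pads are 19 mm wide; open, the fingers measure 117 mm over their backs; the gripper's body (75 mm by 190 mm) begins 51 mm behind the grasp point.
Start: joints at [1.148, 0.321, -0.07, 1.45, 0.023, 1.371, -0.057], TCP at [0.275, -0.589, 0.223] pointing down, gripper open.
Joint ranges: [-2.86, 2.86], [-0.3, 2.09], [-1.38, 1.24], [0.06, 2.45], [-1.56, 4.7], [0.09, 2.05], [-2.69, 2.69]. Speed limits (rad/s): [2.57, 2.57, 3.14, 3.14, 3.14, 3.14, 3.14].

### API

Orientations are given as a rotation vector (axis times angle).
In Python, from bench import ctrl, vision gives the robot as it stands.
- The arm moves only by the tool jog_arm, never from a script. Its argument "increments" is a list of rows, each an object of numbers: "tx", "ty", "tz": the shift along the tool's x, y, z in mm; "wx", "wy", "wz": the turn, a rotation vector about the tool's x, y, z in rad; "gripper": the opening, from 0 (shut) to 1 (fully open). In form: [{"tx": .., "ty": .., "tz": .., "wx": .., "wy": .., "wz": .., "gripper": ..}, ...]. A call has exactly 5 rows; each row is the pose to reach, as a shift and turn from the pose commanded when the call began, along the tool's axes at that moment; what a row does not reach only later rows make up. A row lasts 1/12 s, in which the tool goes at most 41.7 mm and 7.16 degrees, less where a joint would pass 70% of its speed; a pose out of reach is approached as far as the arm can. A call with a gripper value outside its range is refused whole. The fingers move at their own pace and stop on an object; "grip_force" is the grip in N (left out, the last holds). Time passes only in rows, so rows that repeat a pose let the fingers close, or fill a call up. It gives the time, the measured TCP pose, the force, the opening and the grip force at its end, in the units of the state.
- ctrl.get_state(): the state, without advancing time (a new reading comes with each control period).
- vision.get_image(name): name is "side" or "top"; returns a dict with "color" (420x560x3 uint8, blue, green, red), "fx", "fy", "cx", "cy" (pixels), "extrinsics" (4x4, takes a point from world to camera coordinates). Camera axes: x right, y down, z forward; pixel columns grow to the right and rows downward; lengths in m; the calibration is good to about 2 mm. A picture is of the moment at which its call begins. There is no depth.
- ctrl.close_job(): hands the job in; it is judged then, once.
Trained networks look in the newest picture that a camera, given by its name, has taken for a name from the list of things; names that differ only in an ending like _2 or _b are one class to them, and where a whole thing is asked for, a point or a joint stands for the part that bears it (a point fixed in the world has none). Each returns a list of dicts, best first, with "conf" (0 to 1); they miss things now and then, are a little off and sometimes report something else, mostly with a low value. They report only what shows in the picture. A call takes as long as a camera call. They do not tell look-alikes from the thing itself.
- vision.spot_in(camera, thing): "bbox" ([left, top, right, bottom] in pixels, round what is visible of it).
The state is a dict: "time": time; "joint_positions": joint angles; "qd": joint speeds; "joint_torque": joint torques, N m; "position": TCP position; "tool_rot": TCP orientation; "ft_force": force on the tool from outside, world axes, zero at the start; "torque": the same for the moment, N m; "grip_width": opening from 0.0 (shut) to 1.0 (fully open); "grip_force": force on a finger pad.
Only numpy, scipy, OpenCV 4.12 (cv2) and the standard library are available. Lean on these libraries where they do the work, as an engineer would, in place of code of your own. Each camera call takes 0.05 s, during which the arm holds its last target. There are 200 camera calls.

### The job

Change over the slide scanner: put every slide rack waiting on the bench into the sloped infeed lane, long side across it, so that they slide down one behind the other to the stop, and move every scanned rack from the level outfeed tray on to the two rails of the low rack stand, resting across both rails. Once all the waiting racks are in the lane, press the sprung retaining bar down across the lane's mouth until it catches and stays down; do not knock over the two reagent bottles.

Things in the scene. Friction and masses are not known exactly. Their poses are not given: they have to be found in the camera images.
- newA_mid (a point): waiting white slide rack with 8 glass slides, 84 (its x) x 50 (y) x 80 mm, 0.11-0.23 kg: body 32 mm tall, over it a rigid arch handle along y whose crossbar is 12 mm wide (x), 50 long (y), 58-80 mm above the underside, open below. Point: on its axis 40 mm above the underside; z up. 3 or 4 of newA-newD wait on the bench on the robot's right (absent: None)
- newB_mid (a point): a slide rack like newA; this point is on its axis, 40 mm above its underside, axes as newA. Waits on the bench on the robot's right, or is absent (None)
- newC_mid (a point): a slide rack like newA; this point is on its axis, 40 mm above its underside, axes as newA. Waits on the bench on the robot's right, or is absent (None)
- newD_mid (a point): a slide rack like newA; this point is on its axis, 40 mm above its underside, axes as newA. Waits on the bench on the robot's right, or is absent (None)
- doneA_mid (a point): a slide rack like newA; this point is on its axis, 40 mm above its underside, axes as newA. Already scanned: starts on the scanner's level outfeed tray, handle along the tray; one or two stand there (absent: None)
- doneB_mid (a point): a slide rack like newA; this point is on its axis, 40 mm above its underside, axes as newA. Already scanned: starts on the scanner's level outfeed tray, handle along the tray; one or two stand there (absent: None)
- lane: fixed aluminium infeed lane with rollers, 335 mm long, sloping 17 deg (0.30 rad). Origin: mid floor at the stop's face, low end; y points down the lane (up the lane is negative, open upper end y=-335), x across it away from the robot, z square to the floor. 92 mm wide inside; walls and stop 26 mm high, walls 4 mm thick. On its floor a rack's mid point is at z=40 mm
- lane_load (a point): on the lane's floor at x=0, y=-220 mm in the lane's frame: a good middle for a rack being set in, clear of the bar and of three racks below. A rack let go here, long side across (4 mm spare each side), slides by itself in about 1 s to the stop or the rack before it; racks rest with middles at y=-25, -75, -125, -175 mm. Same axes as the lane
- gate (a joint): sprung retaining bar at the lane's upper end, rad: 0 = standing up at rest, 0.80 = down across the lane's mouth, parallel to its floor, held by the detent. The spring lifts it back to 0 if let go before 0.6; past 0.67 it snaps to 0.80 and stays. Needs up to 5 N at the paddle, 8 N at 90 mm from the pivot
- gate_paddle (a point): middle of the upper (pressing) face of the black paddle, 30 x 28 x 8 mm, at the free end of the retaining bar; moves with the bar. In the lane's frame: bar up x=-27, y=-315, z=134 mm; latched x=-71, y=-315, z=38 mm
- gate_pivot (a point): pivot of the retaining bar, outside the lane's far wall at x=64, y=-315, z=34 mm in the lane's frame; its axis runs along the lane's y. The bar, 12 mm wide, 8 mm thick, reaches 135 mm from here to the paddle's middle. Pressing straight down on the bar near the paddle closes it
- stand_top (a point): fixed low steel rack stand: two level rails along its y, 134 mm long, 8 mm wide, middles at x=-30 and +30 mm, tops 60 mm above the bench. Point: midway between the rails at their tops' height. A rack rests across both rails (handle along them); two fit one behind the other, middles at y=-30 and +30 mm
- scanner: fixed slide scanner; origin on the bench under the lane, y towards its white housing, x away from the robot; yaw as the lane's. Lane's stop at x=0, y=150, z=40 mm; housing from y=180 mm, 155 mm high (300 from y=360). Level outfeed tray: centred on x=-140, y=-51 to 175, floor 20 mm above the bench, 98 mm wide, rims 10 mm
- bottle_mid (a point): clear reagent bottle with blue cap, 75 mm wide, 150 mm tall, beyond the lane's upper end; not part of the job; point half-way up
- amber_mid (a point): small amber reagent bottle with orange cap, 68 mm wide, 90 mm tall, beyond the waiting racks; not part of the job; point half-way up
- coverslips_mid (a point): small coverslip box, 23 mm square, 19 mm tall, among the waiting racks; not part of the job; point half-way up
Mind the look-alikes: they are no part of the job. Leave any purple or turquoise look-alike of the part that bears newB_mid alone.

How it is judged:
On the way, in this order (a step that is already met when the one before it is completed fails the run):
1. every waiting rack stands in the infeed lane, slid down to the stop or to the rack before it, while the retaining bar is still up (x of newA_mid in the frame of lane between -0.012 and 0.012 m and z of newA_mid in the frame of lane between 0.033 and 0.047 m and y of newA_mid in the frame of lane between -0.195 and 0 m and angle between the x axis of each of newA_mid, newB_mid, newC_mid, newD_mid and the x axis of lane, either way round below 0.3 rad and linear speed of each of newA, newB, newC, newD below 0.03 m/s and (y of newA_mid in the frame of lane above -0.036 m or distance between newA_mid and newB_mid below 0.06 m or distance between newA_mid and newC_mid below 0.06 m or distance between newA_mid and newD_mid below 0.06 m) and x of newB_mid in the frame of lane between -0.012 and 0.012 m and z of newB_mid in the frame of lane between 0.033 and 0.047 m and y of newB_mid in the frame of lane between -0.195 and 0 m and (y of newB_mid in the frame of lane above -0.036 m or distance between newB_mid and newA_mid below 0.06 m or distance between newB_mid and newC_mid below 0.06 m or distance between newB_mid and newD_mid below 0.06 m) and x of newC_mid in the frame of lane between -0.012 and 0.012 m and z of newC_mid in the frame of lane between 0.033 and 0.047 m and y of newC_mid in the frame of lane between -0.195 and 0 m and (y of newC_mid in the frame of lane above -0.036 m or distance between newC_mid and newA_mid below 0.06 m or distance between newC_mid and newB_mid below 0.06 m or distance between newC_mid and newD_mid below 0.06 m) and x of newD_mid in the frame of lane between -0.012 and 0.012 m and z of newD_mid in the frame of lane between 0.033 and 0.047 m and y of newD_mid in the frame of lane between -0.195 and 0 m and (y of newD_mid in the frame of lane above -0.036 m or distance between newD_mid and newA_mid below 0.06 m or distance between newD_mid and newB_mid below 0.06 m or distance between newD_mid and newC_mid below 0.06 m) and y of any of newA_mid, newB_mid, newC_mid, newD_mid in the frame of lane above -0.036 m and value of joint gate below 0.5 rad), for 0.2 s.
2. the retaining bar is down and latched (value of joint gate above 0.74 rad), for 0.2 s.
At the end, for the whole second after the job is handed in: waiting racks at rest in the lane (12 mm of its centre line, 0.3 rad, mid point 33-47 mm over the floor), the first at the stop, the others within 60 mm of a neighbour; scanned racks level across both rails (14 mm across, 58 mm along, mid point 35-46 mm over them); bar latched over 0.74 rad (x of newA_mid in the frame of lane between -0.012 and 0.012 m and z of newA_mid in the frame of lane between 0.033 and 0.047 m and y of newA_mid in the frame of lane between -0.195 and 0 m and angle between the x axis of each of newA_mid, newB_mid, newC_mid, newD_mid and the x axis of lane, either way round below 0.3 rad and linear speed of each of newA, newB, newC, newD, doneA, doneB below 0.03 m/s and (y of newA_mid in the frame of lane above -0.036 m or distance between newA_mid and newB_mid below 0.06 m or distance between newA_mid and newC_mid below 0.06 m or distance between newA_mid and newD_mid below 0.06 m) and x of newB_mid in the frame of lane between -0.012 and 0.012 m and z of newB_mid in the frame of lane between 0.033 and 0.047 m and y of newB_mid in the frame of lane between -0.195 and 0 m and (y of newB_mid in the frame of lane above -0.036 m or distance between newB_mid and newA_mid below 0.06 m or distance between newB_mid and newC_mid below 0.06 m or distance between newB_mid and newD_mid below 0.06 m) and x of newC_mid in the frame of lane between -0.012 and 0.012 m and z of newC_mid in the frame of lane between 0.033 and 0.047 m and y of newC_mid in the frame of lane between -0.195 and 0 m and (y of newC_mid in the frame of lane above -0.036 m or distance between newC_mid and newA_mid below 0.06 m or distance between newC_mid and newB_mid below 0.06 m or distance between newC_mid and newD_mid below 0.06 m) and x of newD_mid in the frame of lane between -0.012 and 0.012 m and z of newD_mid in the frame of lane between 0.033 and 0.047 m and y of newD_mid in the frame of lane between -0.195 and 0 m and (y of newD_mid in the frame of lane above -0.036 m or distance between newD_mid and newA_mid below 0.06 m or distance between newD_mid and newB_mid below 0.06 m or distance between newD_mid and newC_mid below 0.06 m) and y of any of newA_mid, newB_mid, newC_mid, newD_mid in the frame of lane above -0.036 m and x of doneA_mid in the frame of stand_top between -0.014 and 0.014 m and y of doneA_mid in the frame of stand_top between -0.058 and 0.058 m and z of doneA_mid in the frame of stand_top between 0.035 and 0.046 m and angle between each of doneA_mid, doneB_mid's own z axis and vertical below 0.12 rad and x of doneB_mid in the frame of stand_top between -0.014 and 0.014 m and y of doneB_mid in the frame of stand_top between -0.058 and 0.058 m and z of doneB_mid in the frame of stand_top between 0.035 and 0.046 m and value of joint gate above 0.74 rad); the robot touches nothing.
It fails at once if a reagent bottle is knocked over (angle between any of bottle_mid, amber_mid's own z axis and vertical above 0.7 rad).
Of newA, newB, newC, newD only 3 to 4 are there at a start; the rules pass over those that are not, and their reading is None.
Of doneA, doneB only 1 to 2 are there at a start; the rules pass over those that are not, and their reading is None.
At some moment in a run one of newA, newB, newC, newD may be knocked a few centimetres aside while the robot is not near it.
Once in a run the grip may slacken for a moment while it holds something.
It also fails if it takes over 210 s, if anything falls off the work surface, if the arm or the gripper's body presses on something with over 40 N, if the wrist force passes 120 N, or if a joint passes its speed limit or range.

## Working session

There is one attempt and no reset: what is moved stays moved. The work goes in short steps, Python scripts to look and compute and a tool call to move; the robot and the scene stay as the last step left them, time stands still between calls to the robot, and variables do not carry over. Pictures are saved under pics/ and viewed, at most 14 in all, crops included, and the job is handed in when it is done.

Besides the shell and the picture viewer there is one more tool, called after "Call:" as name([rows], argument=value, ...), one row to a line, values as JSON. jog_arm: Moves the arm, as the interface text tells. Its arguments: {"type":"object","properties":{"increments":{"type":"array"},"grip_force":{"type":"number"}},"required":["increments"]}

```bash
ls; mkdir -p pics
python3 - <<'E'
from bench import ctrl, vision
import cv2
print(ctrl.get_state())
for n in("top","side"):
    d=vision.get_image(n); cv2.imwrite(f"pics/{n}0.png",d["color"]); print(n,d["fx"],d["fy"],d["cx"],d["cy"],d["extrinsics"].tolist() if hasattr(d["extrinsics"],"tolist") else d["extrinsics"])
    for t in("newA_mid","doneA_mid","lane","stand_top","scanner","gate_paddle","gate","bottle_mid","amber_mid","coverslips_mid"):
        print(t,[([round(x) for x in b["bbox"]],round(b["conf"],2)) for b in vision.spot_in(n,t)])
E
```

```text
pics
{'time': 0.0, 'joint_positions': array([ 1.14810189,  0.32182948, -0.07009348,  1.45165005,  0.02262057,
        1.37078817, -0.05690848]), 'qd': array([ 6.30580964e-05,  2.91864072e-04, -2.27950349e-03, -1.99825346e-03,
        7.77418362e-04, -8.03437123e-04, -1.05376046e-03]), 'joint_torque': array([-9.28969166e-04, -4.91285312e+01, -4.04507238e-01, -3.12526023e+01,
       -6.41303463e-02,  4.35921131e-02,  1.64976359e-04]), 'position': array([ 0.27469902, -0.58850581,  0.2214699 ]), 'tool_rot': array([-3.06518373e+00, -6.80332562e-01,  8.15686032e-04]), 'ft_force': array([-0.15827605,  0.72656793, -0.41696958]), 'torque': array([-0.00395028, -0.01606817,  0.0373798 ]), 'grip_force': 0.0, 'grip_width': 0.997408956199645}
top 445.1120240803513 445.1120240803513 280.9350074277246 210.2821918453639 [[0.00246565077390345, -0.9999848927351288, -0.0049127250863552465, -0.02828180623038342], [-0.9845184677742246, -0.0015664300006291711, -0.17527387970985805, 0.6369244117883426], [0.17526353636097225, 0.005268832751766143, -0.984507456662305, 1.3691515619703873], [0.0, 0.0, 0.0, 1.0]
[... 449 characters left out ...]
05576427 [[0.9808760340550418, -0.19460014007604445, 0.0036043444392200147, -0.6120884516862368], [-0.09317430651488115, -0.4857399578652924, -0.8691232604978966, 0.18537834145263413], [0.17088228235227793, 0.8521663445685987, -0.4945824165522552, 1.1286980981202595], [0.0, 0.0, 0.0, 1.0]]
newA_mid []
doneA_mid []
lane [([239, 155, 288, 218], 0.73)]
stand_top [([212, 236, 242, 287], 0.79)]
scanner [([171, 78, 296, 256], 0.67), ([283, 260, 323, 301], 0.29)]
gate_paddle [([243, 155, 287, 199], 0.78)]
gate [([243, 152, 294, 197], 0.74), ([199, 192, 226, 228], 0.39), ([285, 295, 331, 341], 0.38)]
bottle_mid [([322, 204, 345, 259], 0.77)]
amber_mid []
coverslips_mid [([268, 315, 279, 330], 0.48)]
```

Run:
```python
import cv2
a=cv2.imread("pics/top0.png");b=cv2.imread("pics/side0.png")
cv2.imwrite("pics/tc.png",cv2.resize(a[140:340,120:440],(800,500),interpolation=cv2.INTER_CUBIC))
cv2.imwrite("pics/sc.png",cv2.resize(b[130:370,160:420],None,fx=2.5,fy=2.5,interpolation=cv2.INTER_CUBIC))
```

```text
(no output)
```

View pics/tc.png

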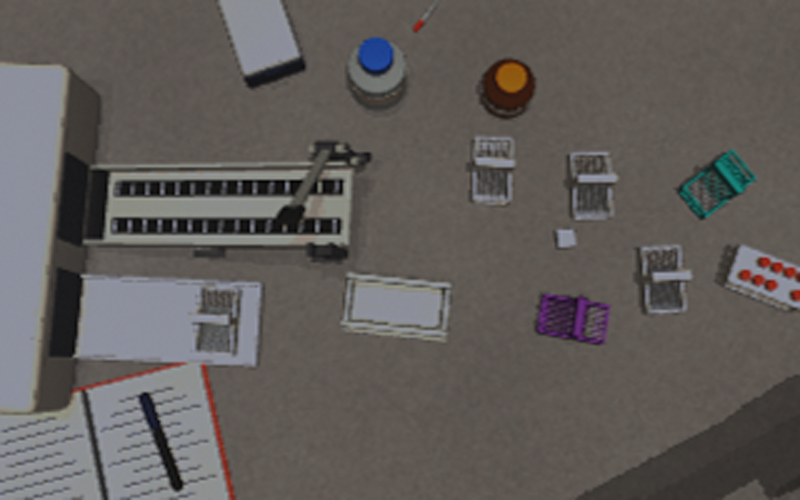

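View pics/sc.png

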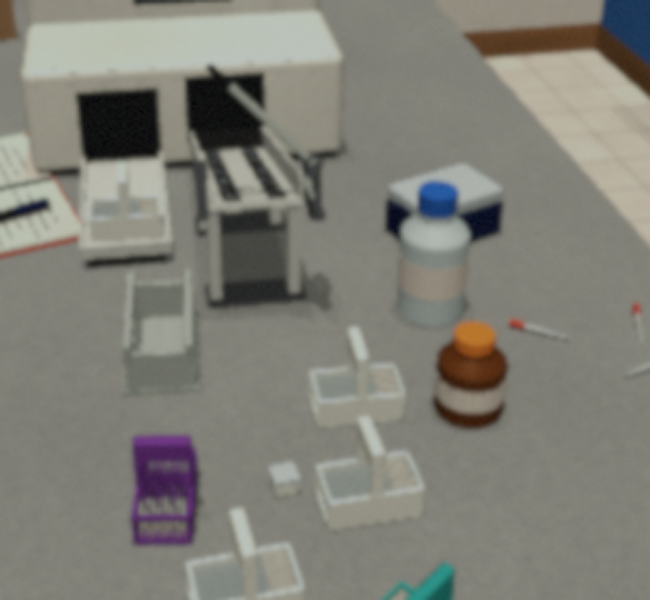

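Run:
```python
import cv2
from bench import vision
for n in("top","side"):
    vision.get_image(n)
    for t in("newA_mid","newB_mid","doneB_mid"):
        print(n,t,[([round(x) for x in b["bbox"]],round(b["conf"],2)) for b in vision.spot_in(n,t)])
a=cv2.imread("pics/top0.png");b=cv2.imread("pics/side0.png")
g=lambda i:cv2.convertScaleAbs(i,alpha=1.5)
def crop(im,x0,y0,x1,y1,f,name):
    o=cv2.resize(g(im[y0:y1,x0:x1]),None,fx=f,fy=f,interpolation=cv2.INTER_CUBIC)
    for x in range((x0+9)//10*10,x1,10): cv2.line(o,((int((x-x0+.5)*f)),0),(int((x-x0+.5)*f),5 if x%50 else 14),(0,0,255),1)
    for y in range((y0+9)//10*10,y1,10): cv2.line(o,(0,(int((y-y0+.5)*f))),(5 if y%50 else 14,int((y-y0+.5)*f)),(0,0,255),1)
    cv2.imwrite(name,o)
crop(a,145,190,305,290,5,"pics/t1.png")
crop(b,188,150,298,295,4,"pics/s1.png")
crop(a,300,190,420,280,6.6,"pics/t2.png")
```

```text
top newA_mid []
top newB_mid [([375, 237, 395, 263], 0.88), ([393, 202, 421, 228], 0.8), ([335, 258, 364, 279], 0.58)]
top doneB_mid [([194, 253, 218, 280], 0.92), ([0, 146, 267, 304], 0.47)]
side newA_mid []
side newB_mid [([307, 357, 355, 413], 0.88), ([235, 333, 280, 385], 0.76), ([213, 302, 240, 348], 0.76)]
side doneB_mid [([196, 195, 226, 228], 0.61)]
```

View pics/t1.png

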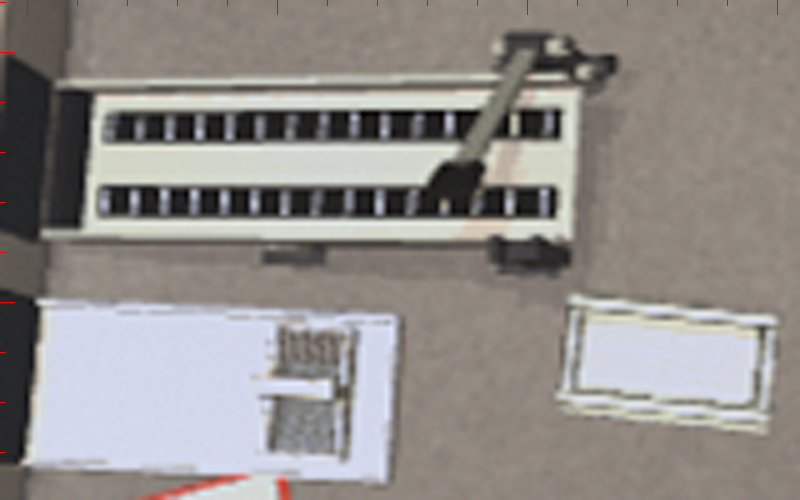

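View pics/s1.png

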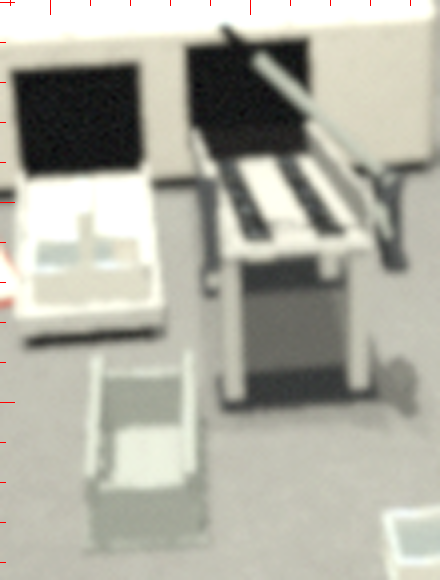

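View pics/t2.png

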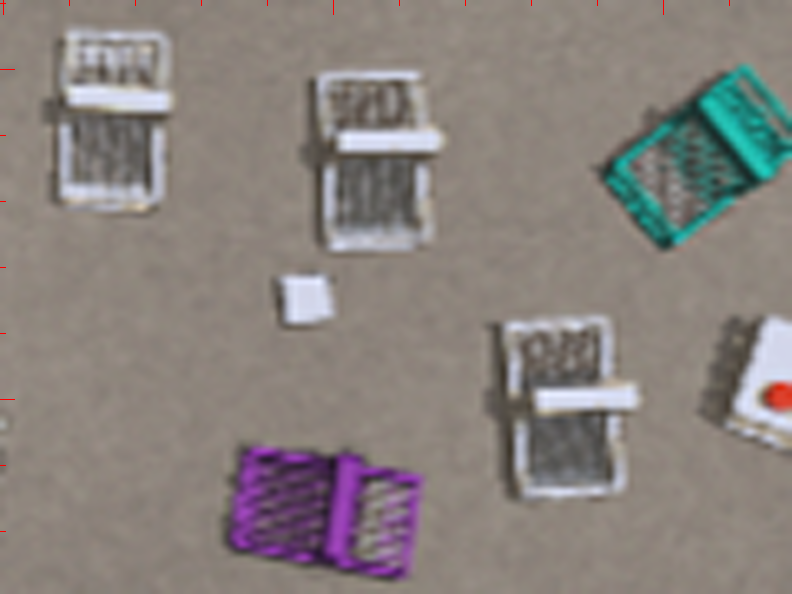

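```bash
cat > h.py <<'E'
import numpy as np, cv2
from scipy.optimize import minimize, least_squares
from scipy.ndimage import map_coordinates
CAM={}
def cam(n,d): CAM[n]=(np.array([[d["fx"],0,d["cx"]],[0,d["fy"],d["cy"]],[0,0,1]]),np.array(d["extrinsics"]))
def proj(n,P):
    K,E=CAM[n]; P=np.atleast_2d(P); c=P@E[:3,:3].T+E[:3,3]; q=c@K.T; return q[:,:2]/q[:,2:]
def Rz(a): c,s=np.cos(a),np.sin(a); return np.array([[c,-s,0],[s,c,0],[0,0,1]])
def Rx(a): c,s=np.cos(a),np.sin(a); return np.array([[1,0,0],[0,c,-s],[0,s,c]])
def box(x0,x1,y0,y1,z0,z1): return np.array([[x,y,z] for x in(x0,x1) for y in(y0,y1) for z in(z0,z1)])
BODY=box(-.042,.042,-.025,.025,0,.032); BAR=box(-.006,.006,-.025,.025,.058,.080)
POST=[box(-.006,.006,s*.023-.002,s*.023+.002,.03,.08) for s in(-1,1)]
S=4
def render(n,p,z0,roi):
    x0,y0,x1,y1=roi; m=np.zeros(((y1-y0)*S,(x1-x0)*S),np.uint8)
    for B in [BODY,BAR]+POST:
        q=proj(n,B@Rz(p[2]).T+[p[0],p[1],z0]); q=(q+.5-[x0,y0])*S
        cv2.fillConvexPoly(m,cv2.convexHull(np.round(q).astype(np.int32)),1)
    return cv2.resize(m.astype(np.float32),(x1-x0,y1-y0),interpolation=cv2.INTER_AREA)
def rackmask(im,roi,thr=35):
    x0,y0,x1,y1=roi; g=im[y0:y1,x0:x1].astype(int).min(2); bg=np.median(g)
    m=(g>bg+thr).astype(np.uint8)
    c,_=cv2.findContours(cv2.morphologyEx(m,cv2.MORPH_CLOSE,np.ones((3,3),np.uint8)),cv2.RETR_EXTERNAL,cv2.CHAIN_APPROX_NONE)
    o=np.zeros_like(m)
    if c: cv2.drawContours(o,[max(c,key=cv2.contourArea)],-1,1,-1)
    return o.astype(np.float32)
def fitrack(ims,p0,z0=0.):
    R={}
    for n in ims:
        q=proj(n,np.vstack([BODY,BAR])@Rz(p0[2]).T+[p0[0],p0[1],z0]); a=np.floor(q.min(0))-7; b=np.ceil(q.max(0))+7
        a=np.maximum(a,0); b=np.minimum(b,[560,420]); roi=(*a.astype(int),*b.astype(int)); R[n]=(roi,rackmask(ims[n],roi))
    def cost(v):
        p=[p0[0]+v[0]/100,p0[1]+v[1]/100,p0[2]+v[2]/5]
        return sum(np.abs(render(n,p,z0,r)-m).sum()/m.sum() for n,(r,m) in R.items())
    best=min((minimize(cost,[0,0,w],method="Nelder-Mead",options=dict(initial_simplex=np.array([[0,0,w],[1,0,w],[0,1,w],[0,0,w+.7]]))) for w in(-.5,0,.5)),key=lambda r:r.fun)
    v=best.x; return np.array([p0[0]+v[0]/100,p0[1]+v[1]/100,p0[2]+v[2]/5]),best.fun
def back(n,uv,z):
    K,E=CAM[n]; d=E[:3,:3].T@np.linalg.solve(K,[uv[0],uv[1],1]); c=-E[:3,:3].T@E[:3,3]; return c+d*(z-c[2])/d[2]
SL=0.30
def lane2w(s,P): # s=scanner x,y,yaw
    q=np.atleast_2d(P)@Rx(-SL).T+[0,.150,.040]; return q@Rz(s[2]).T+[s[0],s[1],0]
E
cat > fit.py <<'E'
from h import *
from bench import vision
ims={}
for n in("top","side"):
    d=vision.get_image(n); cam(n,d); ims[n]=d["color"]
for n in CAM: K,E=CAM[n]; print(n,"cam at",(-E[:3,:3].T@E[:3,3]).round(3))
t1=lambda x,y:np.array([145+x/5-.5,190+y/5-.5]); s1=lambda x,y:np.array([188+x/4-.5,150+y/4-.5])
obs=[("top",t1(582,76),"L",[.05,-.335,.026]),("top",t1(573,240),"L",[-.05,-.335,.026]),("top",t1(398,315),"S",[-.091,-.051,.03]),("top",t1(387,482),"S",[-.189,-.051,.03]),
("side",s1(222,250),"L",[-.05,-.335,0]),("side",s1(370,247),"L",[.05,-.335,0])]
def res(s): return np.concatenate([proj(n,lane2w(s,P) if f=="L" else np.array([P])@Rz(s[2]).T+[s[0],s[1],0])[0]-u for n,u,f,P in obs])
r=least_squares(res,[.6,.2,0]); print("scanner",r.x.round(4),r.fun.round(1))
s=r.x
obs2=[("top",t1(572,296),[.034,.067]),("top",t1(777,317),[.034,-.067]),("top",t1(770,433),[-.034,-.067]),("top",t1(557,410),[-.034,.067]),("side",s1(97,357),[-.034,.067]),("side",s1(190,352),[.034,.067]),("side",s1(90,475),[-.034,-.067]),("side",s1(192,473),[.034,-.067])]
def res2(v): return np.concatenate([proj(n,np.array([*P,.06])@Rz(v[2]).T+[v[0],v[1],0])[0]-u for n,u,P in obs2])
r2=least_squares(res2,[.5,0,0]); print("stand",r2.x.round(4),r2.fun.round(1))
t2=lambda x,y:np.array([300+x/6.6-.5,190+y/6.6-.5])
racks=[]
for c in[(115,120),(375,160),(563,405)]:
    p0=back("top",t2(*c),.02); p,f=fitrack(ims,[p0[0],p0[1],0.]); racks.append(p)
    print("rack",p.round(4),round(f,3),[fitrack({n:ims[n]},p)[0].round(4).tolist() for n in ims])
b=back("top",t1(294,388),.10); bc=np.mean([t1(278,325),t1(355,328),t1(348,460),t1(268,452)],0)
print("done by bar",b.round(4),"by body",back("top",bc,.052).round(4))
v=Rz(s[2]).T@(b-[s[0],s[1],0]); print("done in scanner",v.round(4))
o=[cv2.resize(ims[n],None,fx=5,fy=5,interpolation=cv2.INTER_CUBIC) for n in("top","side")]
def poly(i,P,col):
    q=((proj(("top","side")[i],P)+.5)*5).astype(int); cv2.polylines(o[i],[q.reshape(-1,1,2)],True,col,1)
for i in(0,1):
    poly(i,lane2w(s,[[.05,-.335,.026],[.05,0,.026],[-.05,0,.026],[-.05,-.335,.026]]),(0,0,255))
    poly(i,lane2w(s,[[.046,-.335,0],[.046,0,0],[-.046,0,0],[-.046,-.335,0]]),(0,255,0))
    poly(i,np.array([[-.091,-.051,.03],[-.091,.175,.03],[-.189,.175,.03],[-.189,-.051,.03]])@Rz(s[2]).T+[s[0],s[1],0],(255,0,0))
    v=r2.x; poly(i,np.array([[.034,.067,.06],[.034,-.067,.06],[-.034,-.067,.06],[-.034,.067,.06]])@Rz(v[2]).T+[v[0],v[1],0],(0,0,255))
    for p in racks:
        T=lambda P:np.array(P)@Rz(p[2]).T+[p[0],p[1],0]
        poly(i,T([[.042,.025,.032],[.042,-.025,.032],[-.042,-.025,.032],[-.042,.025,.032]]),(0,0,255))
        poly(i,T([[.006,.025,.08],[.006,-.025,.08],[-.006,-.025,.08],[-.006,.025,.08]]),(0,200,0))
cv2.imwrite("pics/ov_t.png",cv2.resize(o[0][190*5:285*5,145*5:425*5],(800,271)*1 if 0 else (800,int(95/280*800)),interpolation=cv2.INTER_AREA))
cv2.imwrite("pics/ov_tl.png",o[0][190*5:290*5,145*5:305*5]); cv2.imwrite("pics/ov_s.png",cv2.resize(o[1][150*5:380*5,185*5:350*5],None,fx=.5,fy=.5,interpolation=cv2.INTER_AREA))
a=cv2.imread("pics/ov_t.png"); 
top=o[0][190*5:280*5,300*5:410*5]; L=o[0][190*5:290*5,145*5:305*5]
k=np.zeros((600,800,3),np.uint8); l=cv2.resize(L,(480,300),interpolation=cv2.INTER_AREA); k[:300,:480]=l
r=cv2.resize(top,(367,300),interpolation=cv2.INTER_AREA); k[300:600,:367]=r
s_=o[1][150*5:380*5,190*5:310*5]; h=cv2.resize(s_,(313,600),interpolation=cv2.INTER_AREA); k[:,485:798]=h
cv2.imwrite("pics/ov.png",k)
E
python3 fit.py
```

```text
top cam at [ 0.387 -0.034  1.459]
side cam at [ 0.425 -0.991  0.722]
scanner [ 0.5947  0.1978 -0.0663] [-0.2  0.2 -1.   1.   0.7  1.   0.1 -1.5 -0.4  1.1  1.1 -0.5]
stand [ 0.4732 -0.0195 -0.1015] [-0.5 -0.1  0.9  0.1  0.2 -1.3  0.  -1.2 -1.7 -0.2  0.7 -0.2 -2.   0.4
  0.9 -0.6]
rack [ 0.7904 -0.1751 -0.9489] 2.0 [[0.7904, -0.1751, -1.0489], [0.7904, -0.1751, -1.0489]]
rack [ 0.6105 -0.0087 -2.1013] 2.0 [[0.6319, 0.0789, -2.7522], [0.6348, 0.232, -1.0586]]
rack [ 0.5102 -0.3573 -0.0783] 15.993 [[0.5135, -0.5106, 1.4084], [0.546, -0.1532, -0.3409]]
done by bar [0.4536 0.208  0.1   ] by body [0.4539 0.2051 0.052 ]
done in scanner [-0.1414  0.0009  0.1   ]h.py:34: RuntimeWarning: divide by zero encountered in scalar divide
  return sum(np.abs(render(n,p,z0,r)-m).sum()/m.sum() for n,(r,m) in R.items())
  np.max(np.abs(fsim[0] - fsim[1:])) <= fatol):
```

View pics/ov.png

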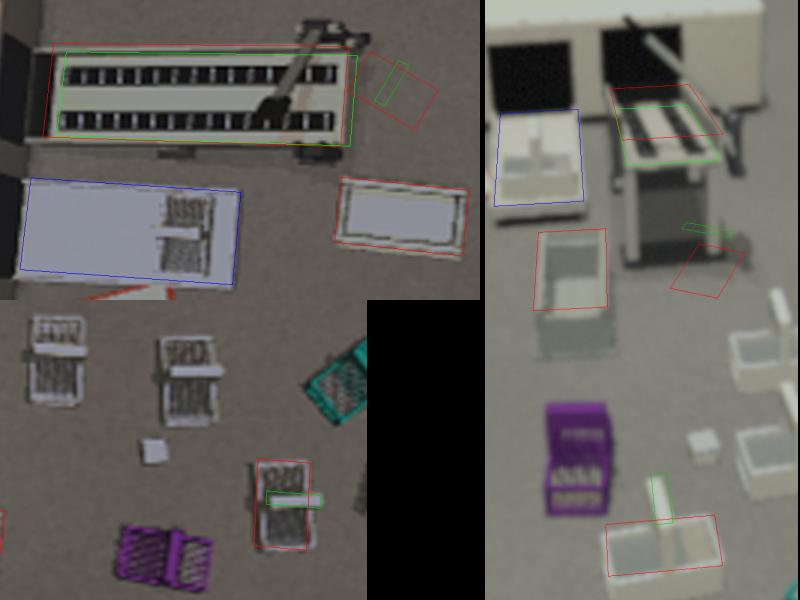

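```bash
python3 - <<'E'
s=open('fit.py').read()
a=s.index("obs=[");b=s.index("s=r.x")
new='''
def pl(n,u,A,B):
    a,b=proj(n,A)[0],proj(n,B)[0]; d=(b-a)/np.linalg.norm(b-a); w=np.array(u)-a; return d[0]*w[1]-d[1]*w[0]
Lf=lambda s,P:lane2w(s,P)[0]; Sf=lambda s,P:np.array(P)@Rz(s[2]).T+[s[0],s[1],0]
obs=[("top",t1(107,164.5),Lf,[0,-.3,0],[0,0,0]),("top",t1(553,162.5),Lf,[0,-.3,0],[0,0,0]),
("top",t1(580,90),Lf,[.04,-.335,0],[-.04,-.335,0]),("top",t1(575,225),Lf,[.04,-.335,0],[-.04,-.335,0]),
("top",t1(97,92),Lf,[.04,0,0],[-.04,0,0]),("top",t1(86,225),Lf,[.04,0,0],[-.04,0,0]),
("top",t1(392,398.5),Sf,[-.14,0,.03],[-.14,.1,.03]),("top",t1(30,382.5),Sf,[-.14,0,.03],[-.14,.1,.03]),
("top",t1(398,325),Sf,[-.1,-.051,.03],[-.18,-.051,.03]),("top",t1(388,470),Sf,[-.1,-.051,.03],[-.18,-.051,.03]),
("side",s1(296,245),Lf,[0,-.335,0],[0,0,0]),("side",s1(296,247),Lf,[-.04,-.335,0],[.04,-.335,0]),("side",s1(92,320),Sf,[-.14,0,.03],[-.14,.1,.03])]
def res(s): return np.array([pl(n,u,f(s,A),f(s,B)) for n,u,f,A,B in obs])
r=least_squares(res,[.6,.2,0]); print("scanner",r.x.round(4),r.fun.round(1))
'''
s=s[:a]+new.strip()+"\n"+s[b:]
open('fit.py','w').write(s)
h=open('h.py').read()
h=h.replace("bg=np.median(g)","bg=BG[0] if BG else np.median(g)").replace("def rackmask","BG=[]\ndef rackmask")
h=h.replace("thr=35","thr=22")
open('h.py','w').write(h)
E
python3 - <<'E'
import cv2,numpy as np
a=cv2.imread("pics/top0.png");b=cv2.imread("pics/side0.png")
print(np.median(a[190:280,300:390].min(2)),np.median(b[260:300,230:270].min(2)))
print(a[202:206,308:330].min(2)); print(b[300:304,285:325:2].min(2))
E
python3 fit.py
```

```text
83.0 121.0
[[ 66  98 102  76  76  96  99  82  88  88  65  88  89  64  58  86 107  92
   80  80  81  80]
 [ 66  88 134 146 144 143 144 145 138 135 125 122 128 116 100  97 110  99
   82  82  81  84]
 [ 65  58 121 143 142 141 143 141 142 141 141 142 142 142 143 143 143 131
   90  80  82  82]
 [ 55  41 105 135 135 134 135 138 138 140 143 141 141 141 142 142 142 133
   92  81  83  84]]
[[118 121 122 127 127 122 121 116 116 129 175 183 154 120 120 118 118 118
  120 117]
 [119 115 115 120 122 119 119 119 115 118 168 184 166 125 120 118 120 120
  119 120]
 [119 119 116 118 119 120 120 120 119 112 159 184 173 131 120 119 120 119
  121 120]
 [121 119 119 120 119 120 121 120 120 109 146 182 179 140 121 121 120 120
  120 121]]
top cam at [ 0.387 -0.034  1.459]
side cam at [ 0.425 -0.991  0.722]
scanner [ 0.5926  0.2041 -0.0396] [ 0.3  0.2  0.6  0.2  0.3  0.1 -0.1  0.1 -0.5 -0.4 -0.9  0.5  0.5]
stand [ 0.4732 -0.0195 -0.1015] [-0.5 -0.1  0.9  0.1  0.2 -1.3  0.  -1.2 -1.7 -0.2  0.7 -0.2 -2.   0.4
  0.9 -0.6]
rack [ 0.6528 -0.1369 -0.2514] 9.272 [[0.6593, -0.1422, -0.1888], [0.5439, -0.0647, -0.087]]
rack [ 0.6325 -0.2717  0.0014] 7.718 [[0.6322, -0.2733, 0.0158], [0.7372, -0.1018, -0.3559]]
rack [ 0.511  -0.3596  0.004 ] 8.156 [[0.5179, -0.3701, 0.2107], [0.5151, -0.3305, -0.1152]]
done by bar [0.4536 0.208  0.1   ] by body [0.4539 0.2051 0.052 ]
done in scanner [-0.1391 -0.0016  0.1   ]
```

```bash
sed -i 's/bg=BG\[0\] if BG else np.median(g)/bg=83 if g.shape[0]<45 and np.median(g)<100 else 119/; s/thr=22/thr=13/' h.py
python3 fit.py | grep rack
```

```text
rack [ 0.6532 -0.1437 -0.0576] 1.013 [[0.6548, -0.1441, -0.0657], [0.6531, -0.1383, -0.0716]]
rack [ 0.6329 -0.2721  0.0242] 1.422 [[0.6337, -0.2738, 0.0276], [0.6332, -0.2606, -0.0731]]
rack [ 0.5101 -0.3615  0.0509] 2.033 [[0.5109, -0.3632, 0.0134], [0.5087, -0.3505, 0.031]]
```

View pics/ov.png

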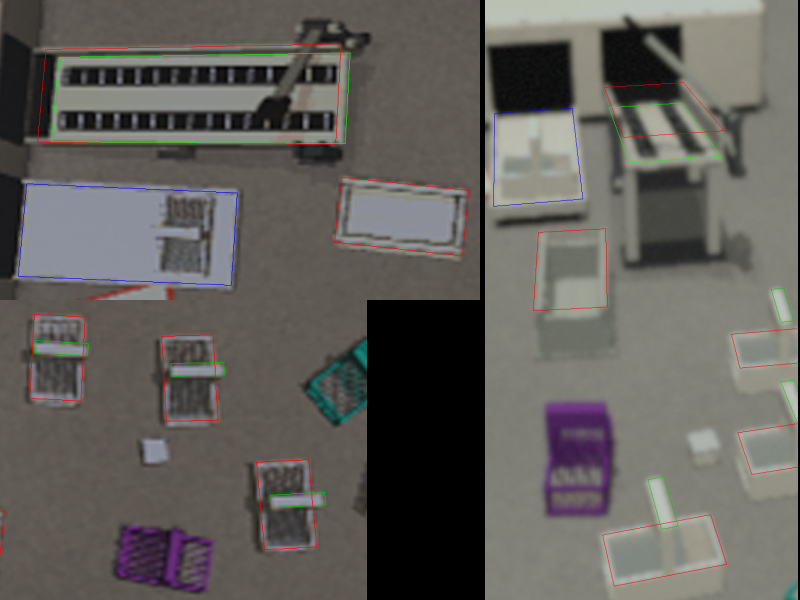

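```bash
cat > plan.py <<'E'
from h import *
from bench import ctrl
from scipy.spatial.transform import Rotation as Ro
SC=np.array([.5926,.2041,-.0396]); ST=np.array([.4732,-.0195,-.1015])
def down(h): 
    y=np.array([np.cos(h),np.sin(h),0]); z=np.array([0,0,-1.]); return np.column_stack([np.cross(y,z),y,z])
def laneR(s=SC):
    L=Rz(s[2])@Rx(-SL); return np.column_stack([L[:,1],L[:,0],-L[:,2]])
def lanep(P,s=SC): return lane2w(s,P)[0]
def state():
    s=ctrl.get_state(); return np.array(s["position"]),Ro.from_rotvec(s["tool_rot"]).as_matrix(),s
def plan(wps,start=None):
    p,R,_=state() if start is None else (*start,0)
    for name,P,T in wps:
        P=np.array(P); d=np.linalg.norm(P-p); a=np.linalg.norm(Ro.from_matrix(R.T@T).as_rotvec())
        N=max(1,int(np.ceil(max(d/.195,a/.58))))
        for k in range(N,0,-1):
            t=np.round(R.T@(P-p)/k*1000,1); w=np.round(Ro.from_matrix(R.T@T).as_rotvec()/k,3)
            print(name,{k_:float(v) for k_,v in zip(("tx","ty","tz","wx","wy","wz"),[*t,*w]) if v})
            p=p+R@t/1000; R=R@Ro.from_rotvec(w).as_matrix()
        print("   ->",p.round(3))
    return p,R
E
python3 - <<'E'
from plan import *
p=[.510,-.3615,0];h=.035
q=plan([("hi",[.51,-.3615,.2],down(h)),("pre",[.51,-.3615,.11],down(h)),("grasp",[.51,-.3615,.052],down(h))])
up=plan([("up",[.51,-.3615,.36],down(h)),("over",lanep([0,-.22,.25]),down(SC[2]))],q)
plan([("tilt",lanep([0,-.22,.15]),laneR()),("near",lanep([0,-.22,.075]),laneR())],up)
print(lanep([0,-.22,0]), lanep([-.027,-.315,.134]))
E
```

```text
hi {'tx': 103.1, 'ty': -35.6, 'tz': 7.5, 'wz': -0.39}
hi {'tx': 108.8, 'ty': 6.3, 'tz': 7.5, 'wz': -0.389}
hi {'tx': 98.4, 'ty': 47.1, 'tz': 7.6, 'wz': -0.39}
   -> [ 0.51  -0.361  0.2  ]
pre {'tz': 90.0}
   -> [ 0.51  -0.361  0.11 ]
grasp {'tz': 58.0}
   -> [ 0.51  -0.361  0.052]
up {'tz': -154.0}
up {'tx': -0.1, 'tz': -154.0}
   -> [ 0.51  -0.362  0.36 ]
over {'tx': 144.0, 'ty': 25.8, 'tz': 4.0, 'wz': 0.019}
over {'tx': 144.5, 'ty': 23.1, 'tz': 4.0, 'wz': 0.019}
over {'tx': 144.9, 'ty': 20.4, 'tz': 4.0, 'wz': 0.018}
over {'tx': 145.2, 'ty': 17.7, 'tz': 4.1, 'wz': 0.019}
   -> [0.593 0.218 0.344]
tilt {'tx': -29.5, 'tz': 95.5, 'wy': -0.3}
   -> [0.592 0.188 0.248]
near {'ty': 0.1, 'tz': 75.0}
   -> [0.591 0.166 0.177]
[0.59021773 0.14397315 0.10501445] [0.5612136  0.09392492 0.26110395]
```

Call:
jog_arm([
  {"tx": 103.1, "ty": -35.6, "tz": 7.5, "wz": -0.39, "gripper": 0.5},
  {"tx": 103.1, "ty": -35.6, "tz": 7.5, "wz": -0.39, "gripper": 0.5},
  {"tx": 103.1, "ty": -35.6, "tz": 7.5, "wz": -0.39, "gripper": 0.5},
  {"tx": 103.1, "ty": -35.6, "tz": 7.5, "wz": -0.39, "gripper": 0.5},
  {"tx": 103.1, "ty": -35.6, "tz": 7.5, "wz": -0.39, "gripper": 0.5},
], grip_force=30)

```text
validation failed for argument at $.in...
```

Call:
jog_arm([
  {"tx": 108.8, "ty": 6.3, "tz": 7.5, "wz": -0.389, "gripper": 0.5},
  {"tx": 108.8, "ty": 6.3, "tz": 7.5, "wz": -0.389, "gripper": 0.5},
  {"tx": 108.8, "ty": 6.3, "tz": 7.5, "wz": -0.389, "gripper": 0.5},
  {"tx": 108.8, "ty": 6.3, "tz": 7.5, "wz": -0.389, "gripper": 0.5},
  {"tx": 108.8, "ty": 6.3, "tz": 7.5, "wz": -0.389, "gripper": 0.5},
])

```text
validation failed for argument at $.in...
```

Call:
jog_arm([
  {"tx": 98.4, "ty": 47.1, "tz": 7.6, "wz": -0.39, "gripper": 0.5},
  {"tx": 98.4, "ty": 47.1, "tz": 7.6, "wz": -0.39, "gripper": 0.5},
  {"tx": 98.4, "ty": 47.1, "tz": 7.6, "wz": -0.39, "gripper": 0.5},
  {"tx": 98.4, "ty": 47.1, "tz": 7.6, "wz": -0.39, "gripper": 0.5},
  {"tx": 98.4, "ty": 47.1, "tz": 7.6, "wz": -0.39, "gripper": 0.5},
])

```text
validation failed for argument at $.in...
```

Call:
jog_arm([
  {"tz": 90, "gripper": 0.5},
  {"tz": 90, "gripper": 0.5},
  {"tz": 90, "gripper": 0.5},
  {"tz": 90, "gripper": 0.5},
  {"tz": 90, "gripper": 0.5},
])

```text
validation failed for argument at $.in...
```

Call:
jog_arm([
  {"tx": 103, "ty": -36, "tz": 8, "wx": 0, "wy": 0, "wz": -0.39, "gripper": 0.5},
  {"tx": 103, "ty": -36, "tz": 8, "wx": 0, "wy": 0, "wz": -0.39, "gripper": 0.5},
  {"tx": 103, "ty": -36, "tz": 8, "wx": 0, "wy": 0, "wz": -0.39, "gripper": 0.5},
  {"tx": 103, "ty": -36, "tz": 8, "wx": 0, "wy": 0, "wz": -0.39, "gripper": 0.5},
  {"tx": 103, "ty": -36, "tz": 8, "wx": 0, "wy": 0, "wz": -0.39, "gripper": 0.5},
], grip_force=30)

```text
time: 2.22
position: [0.3551, -0.5111, 0.2147]
tool_rot: [2.874, 1.268, 0.001]
ft_force: [-0.3, 0.2, 0.2]
grip_width: 0.71
grip_force: 0.0
```

Call:
jog_arm([
  {"tx": 109, "ty": 6, "tz": 7, "wx": 0, "wy": 0, "wz": -0.39, "gripper": 0.5},
  {"tx": 109, "ty": 6, "tz": 7, "wx": 0, "wy": 0, "wz": -0.39, "gripper": 0.5},
  {"tx": 109, "ty": 6, "tz": 7, "wx": 0, "wy": 0, "wz": -0.39, "gripper": 0.5},
  {"tx": 109, "ty": 6, "tz": 7, "wx": 0, "wy": 0, "wz": -0.39, "gripper": 0.5},
  {"tx": 109, "ty": 6, "tz": 7, "wx": 0, "wy": 0, "wz": -0.39, "gripper": 0.5},
])

```text
time: 2.63
position: [0.4317, -0.4365, 0.2076]
tool_rot: [2.577, 1.796, -0.001]
ft_force: [-0.9, -0.2, 0.8]
grip_width: 0.503
grip_force: 0.0
```

Call:
jog_arm([
  {"tx": 98, "ty": 47, "tz": 8, "wx": 0, "wy": 0, "wz": -0.39, "gripper": 0.5},
  {"tx": 98, "ty": 47, "tz": 8, "wx": 0, "wy": 0, "wz": -0.39, "gripper": 0.5},
  {"tx": 98, "ty": 47, "tz": 8, "wx": 0, "wy": 0, "wz": -0.39, "gripper": 0.5},
  {"tx": 98, "ty": 47, "tz": 8, "wx": 0, "wy": 0, "wz": -0.39, "gripper": 0.5},
  {"tx": 98, "ty": 47, "tz": 8, "wx": 0, "wy": 0, "wz": -0.39, "gripper": 0.5},
])

```text
time: 3.05
position: [0.509, -0.362, 0.1994]
tool_rot: [-2.183, -2.259, 0.002]
ft_force: [-1.0, -0.8, 0.1]
grip_width: 0.501
grip_force: 0.0
```

```bash
sed -i 's/\/k\*1000,1)/\/k*1000,0)/; s/rotvec()\/k,3)/rotvec()\/k,2)/' plan.py
python3 - <<'E'
from plan import *
h=.035
q=plan([("grasp",[.51,-.3615,.052],down(h))])
E
```

```text
grasp {'tx': 1.0, 'ty': 1.0, 'tz': 147.0}
   -> [ 0.51  -0.361  0.052]
```

Descend, close, lift (batched; grasp checked from the reported width).

Call:
jog_arm([
  {"tx": 0, "ty": 1, "tz": 40, "wx": 0, "wy": 0, "wz": 0, "gripper": 0.5},
  {"tx": 0, "ty": 1, "tz": 75, "wx": 0, "wy": 0, "wz": 0, "gripper": 0.5},
  {"tx": 0, "ty": 1, "tz": 105, "wx": 0, "wy": 0, "wz": 0, "gripper": 0.5},
  {"tx": 0, "ty": 1, "tz": 130, "wx": 0, "wy": 0, "wz": 0, "gripper": 0.5},
  {"tx": 0, "ty": 1, "tz": 147, "wx": 0, "wy": 0, "wz": 0, "gripper": 0.5},
])

```text
time: 3.47
position: [0.5059, -0.3645, 0.0493]
tool_rot: [-2.188, -2.249, 0.005]
ft_force: [0.5, 0.4, -0.2]
grip_width: 0.503
grip_force: 0.0
```

Call:
jog_arm([
  {"tx": 0, "ty": 0, "tz": 0, "wx": 0, "wy": 0, "wz": 0, "gripper": 0.5},
  {"tx": 0, "ty": 0, "tz": 0, "wx": 0, "wy": 0, "wz": 0, "gripper": 0},
  {"tx": 0, "ty": 0, "tz": 0, "wx": 0, "wy": 0, "wz": 0, "gripper": 0},
  {"tx": 0, "ty": 0, "tz": 0, "wx": 0, "wy": 0, "wz": 0, "gripper": 0},
  {"tx": 0, "ty": 0, "tz": 0, "wx": 0, "wy": 0, "wz": 0, "gripper": 0},
])

```text
time: 3.88
position: [0.511, -0.3623, 0.0544]
tool_rot: [2.18, 2.258, -0.0]
ft_force: [1.0, 0.3, 0.1]
grip_width: 0.282
grip_force: 0.0
```

Call:
jog_arm([
  {"tx": 0, "ty": 0, "tz": 0, "wx": 0, "wy": 0, "wz": 0, "gripper": 0},
  {"tx": 0, "ty": 0, "tz": -15, "wx": 0, "wy": 0, "wz": 0, "gripper": 0},
  {"tx": 0, "ty": 0, "tz": -50, "wx": 0, "wy": 0, "wz": 0, "gripper": 0},
  {"tx": 0, "ty": 0, "tz": -90, "wx": 0, "wy": 0, "wz": 0, "gripper": 0},
  {"tx": 0, "ty": 0, "tz": -120, "wx": 0, "wy": 0, "wz": 0, "gripper": 0},
])

```text
time: 4.3
position: [0.5107, -0.3611, 0.1755]
tool_rot: [2.18, 2.26, 0.0]
ft_force: [0.7, -0.2, -1.2]
grip_width: 0.136
grip_force: 30.0
```

Run:
```python
from plan import *
from bench import vision
print(state()[2]["grip_width"])
d=vision.get_image("top");cv2.imwrite("pics/t3.png",d["color"])
s=vision.get_image("side")
cv2.imwrite("pics/v3.png",np.hstack([cv2.resize(d["color"][180:,290:],None,fx=1.8,fy=1.8),cv2.resize(s["color"][240:,:170],(306,432))[:432]]))
p,R,_=state()
q=plan([("up",[p[0],p[1],.36],R),("over",lanep([0,-.22,.25]),down(SC[2])),("tilt",lanep([0,-.22,.15]),laneR()),("near",lanep([0,-.22,.075]),laneR()),("set",lanep([0,-.22,.056]),laneR())])
```

```text
0.13587100113579853
up {'tx': -1.0, 'ty': 2.0, 'tz': -180.0}
   -> [ 0.514 -0.362  0.36 ]
over {'tx': 144.0, 'ty': 25.0, 'tz': 3.0, 'wz': 0.02}
over {'tx': 145.0, 'ty': 22.0, 'tz': 3.0, 'wz': 0.02}
over {'tx': 145.0, 'ty': 19.0, 'tz': 3.0, 'wz': 0.02}
over {'tx': 146.0, 'ty': 16.0, 'tz': 3.0, 'wx': 0.01, 'wy': 0.01, 'wz': 0.02}
   -> [0.593 0.218 0.344]
tilt {'tx': -30.0, 'ty': 1.0, 'tz': 96.0, 'wy': -0.3}
   -> [0.592 0.188 0.248]
near {'tz': 75.0}
   -> [0.591 0.166 0.176]
set {'tz': 19.0}
   -> [0.591 0.161 0.158]
```

View pics/v3.png

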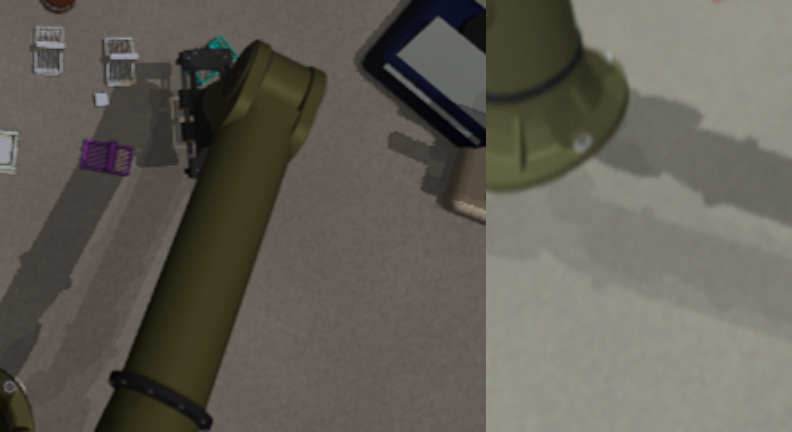

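Call:
jog_arm([
  {"tx": -1, "ty": 1, "tz": -35, "wx": 0, "wy": 0, "wz": 0, "gripper": 0},
  {"tx": -1, "ty": 1, "tz": -75, "wx": 0, "wy": 0, "wz": 0, "gripper": 0},
  {"tx": -1, "ty": 1, "tz": -115, "wx": 0, "wy": 0, "wz": 0, "gripper": 0},
  {"tx": -1, "ty": 1, "tz": -150, "wx": 0, "wy": 0, "wz": 0, "gripper": 0},
  {"tx": -1, "ty": 1, "tz": -180, "wx": 0, "wy": 0, "wz": 0, "gripper": 0},
])

```text
time: 4.82
position: [0.5113, -0.3618, 0.3549]
tool_rot: [2.18, 2.26, -0.0]
ft_force: [0.5, -0.1, -2.2]
grip_width: 0.136
grip_force: 30.0
```

Call:
jog_arm([
  {"tx": 25, "ty": 5, "tz": 0, "wx": 0, "wy": 0, "wz": 0, "gripper": 0},
  {"tx": 55, "ty": 10, "tz": 0, "wx": 0, "wy": 0, "wz": 0.01, "gripper": 0},
  {"tx": 90, "ty": 15, "tz": 0, "wx": 0, "wy": 0, "wz": 0.01, "gripper": 0},
  {"tx": 125, "ty": 20, "tz": 0, "wx": 0, "wy": 0, "wz": 0.02, "gripper": 0},
  {"tx": 160, "ty": 25, "tz": 0, "wx": 0, "wy": 0, "wz": 0.02, "gripper": 0},
])

```text
time: 5.23
position: [0.5302, -0.1995, 0.3516]
tool_rot: [-2.204, -2.238, 0.001]
ft_force: [0.3, 0.4, -1.7]
grip_width: 0.134
grip_force: 30.0
```

Call:
jog_arm([
  {"tx": 35, "ty": 5, "tz": 0, "wx": 0, "wy": 0, "wz": 0, "gripper": 0},
  {"tx": 70, "ty": 10, "tz": 0, "wx": 0, "wy": 0, "wz": 0.01, "gripper": 0},
  {"tx": 105, "ty": 15, "tz": 0, "wx": 0, "wy": 0, "wz": 0.01, "gripper": 0},
  {"tx": 140, "ty": 20, "tz": 0, "wx": 0, "wy": 0, "wz": 0.02, "gripper": 0},
  {"tx": 175, "ty": 25, "tz": 0, "wx": 0, "wy": 0, "wz": 0.02, "gripper": 0},
])

```text
time: 5.65
position: [0.5523, -0.0241, 0.3518]
tool_rot: [-2.226, -2.216, 0.002]
ft_force: [0.8, -0.3, -2.4]
grip_width: 0.135
grip_force: 30.0
```

Call:
jog_arm([
  {"tx": 35, "ty": 4, "tz": 0, "wx": 0, "wy": 0, "wz": 0, "gripper": 0},
  {"tx": 70, "ty": 8, "tz": 0, "wx": 0, "wy": 0, "wz": 0.01, "gripper": 0},
  {"tx": 105, "ty": 12, "tz": 0, "wx": 0, "wy": 0, "wz": 0.02, "gripper": 0},
  {"tx": 140, "ty": 16, "tz": 0, "wx": 0, "wy": 0, "wz": 0.03, "gripper": 0},
  {"tx": 165, "ty": 20, "tz": 0, "wx": 0, "wy": 0, "wz": 0.04, "gripper": 0},
])

```text
time: 6.07
position: [0.5724, 0.1432, 0.3519]
tool_rot: [-2.265, -2.175, -0.0]
ft_force: [0.1, -0.1, -2.9]
grip_width: 0.135
grip_force: 30.0
```

Call:
jog_arm([
  {"tx": 25, "ty": 4, "tz": 0, "wx": 0, "wy": 0, "wz": 0, "gripper": 0},
  {"tx": 50, "ty": 8, "tz": 0, "wx": 0, "wy": 0, "wz": 0, "gripper": 0},
  {"tx": 70, "ty": 10, "tz": 0, "wx": 0, "wy": 0, "wz": 0, "gripper": 0},
  {"tx": 80, "ty": 12, "tz": 0, "wx": 0, "wy": 0, "wz": 0, "gripper": 0},
  {"tx": 80, "ty": 12, "tz": 0, "wx": 0, "wy": 0, "wz": 0, "gripper": 0},
])

```text
time: 6.48
position: [0.5881, 0.2214, 0.3514]
tool_rot: [-2.263, -2.176, 0.001]
ft_force: [-0.5, 1.2, -1.9]
grip_width: 0.137
grip_force: 30.0
```

```bash
cat > p1.py <<'E'
from plan import *
from bench import vision
for n in("top","side"): d=vision.get_image(n); cv2.imwrite(f"pics/{n}_l.png",d["color"])
p,R,s=state(); print(p.round(4),s["grip_width"])
plan([("tilt",lanep([0,-.22,.15]),laneR()),("near",lanep([0,-.22,.075]),laneR()),("set",lanep([0,-.22,.056]),laneR())])
E
python3 p1.py
```

```text
[0.589  0.2175 0.3519] 0.13387847147372037
tilt {'tx': -29.0, 'ty': 4.0, 'tz': 104.0, 'wy': -0.3}
   -> [0.592 0.188 0.248]
near {'ty': 1.0, 'tz': 75.0}
   -> [0.592 0.166 0.176]
set {'tz': 19.0}
   -> [0.591 0.16  0.158]
```

Call:
jog_arm([
  {"tx": -6, "ty": 1, "tz": 20, "wx": 0, "wy": -0.06, "wz": 0, "gripper": 0},
  {"tx": -12, "ty": 2, "tz": 45, "wx": 0, "wy": -0.13, "wz": 0, "gripper": 0},
  {"tx": -18, "ty": 3, "tz": 70, "wx": 0, "wy": -0.2, "wz": 0, "gripper": 0},
  {"tx": -24, "ty": 4, "tz": 90, "wx": 0, "wy": -0.26, "wz": 0, "gripper": 0},
  {"tx": -29, "ty": 4, "tz": 104, "wx": 0, "wy": -0.3, "wz": 0, "gripper": 0},
])

```text
time: 7.0
position: [0.5914, 0.187, 0.2462]
tool_rot: [2.107, 2.014, -0.326]
ft_force: [-0.7, 0.6, -2.3]
grip_width: 0.13
grip_force: 30.0
```

Call:
jog_arm([
  {"tx": 0, "ty": 0, "tz": 15, "wx": 0, "wy": 0, "wz": 0, "gripper": 0},
  {"tx": 0, "ty": 1, "tz": 30, "wx": 0, "wy": 0, "wz": 0, "gripper": 0},
  {"tx": 0, "ty": 1, "tz": 40, "wx": 0, "wy": 0, "wz": 0, "gripper": 0},
  {"tx": 0, "ty": 1, "tz": 45, "wx": 0, "wy": 0, "wz": 0, "gripper": 0},
  {"tx": 0, "ty": 1, "tz": 45, "wx": 0, "wy": 0, "wz": 0, "gripper": 0},
])

```text
time: 7.42
position: [0.5921, 0.1737, 0.2048]
tool_rot: [2.11, 2.014, -0.322]
ft_force: [-1.1, 0.4, -2.0]
grip_width: 0.136
grip_force: 30.0
```

```bash
sed -i 's/("tilt".*laneR()),("near"/("near"/' p1.py
cat >> p1.py <<'E'
s=cv2.imread("pics/side_l.png"); t=cv2.imread("pics/top_l.png")
cv2.imwrite("pics/v4.png",np.hstack([cv2.resize(s[130:280,190:310],(400,500),interpolation=cv2.INTER_CUBIC),cv2.resize(t[180:305,200:300],(400,500),interpolation=cv2.INTER_CUBIC)]))
E
python3 p1.py
```

```text
[0.5925 0.1755 0.2064] 0.13425327958985173
near {'ty': -1.0, 'tz': 31.0, 'wz': -0.01}
   -> [0.591 0.166 0.177]
set {'tz': 19.0}
   -> [0.591 0.161 0.159]
```

View pics/v4.png

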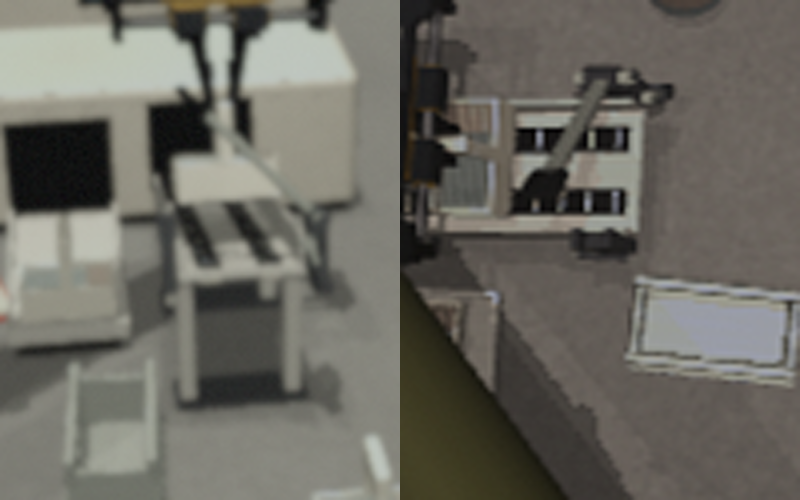

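Call:
jog_arm([
  {"tx": 0, "ty": -1, "tz": 10, "wx": 0, "wy": 0, "wz": -0.01, "gripper": 0},
  {"tx": 0, "ty": -1, "tz": 18, "wx": 0, "wy": 0, "wz": -0.01, "gripper": 0},
  {"tx": 0, "ty": -1, "tz": 25, "wx": 0, "wy": 0, "wz": -0.01, "gripper": 0},
  {"tx": 0, "ty": -1, "tz": 31, "wx": 0, "wy": 0, "wz": -0.01, "gripper": 0},
  {"tx": 0, "ty": -1, "tz": 31, "wx": 0, "wy": 0, "wz": -0.01, "gripper": 0},
])

```text
time: 7.93
position: [0.59, 0.1658, 0.1741]
tool_rot: [2.099, 2.028, -0.324]
ft_force: [-0.3, -1.3, -2.5]
grip_width: 0.135
grip_force: 30.0
```

Call:
jog_arm([
  {"tx": 0, "ty": 0, "tz": 4, "wx": 0, "wy": 0, "wz": 0, "gripper": 0},
  {"tx": 0, "ty": 0, "tz": 8, "wx": 0, "wy": 0, "wz": 0, "gripper": 0},
  {"tx": 0, "ty": 0, "tz": 12, "wx": 0, "wy": 0, "wz": 0, "gripper": 0},
  {"tx": 0, "ty": 0, "tz": 15, "wx": 0, "wy": 0, "wz": 0, "gripper": 0},
  {"tx": 0, "ty": 0, "tz": 15, "wx": 0, "wy": 0, "wz": 0, "gripper": 0},
])

```text
time: 8.35
position: [0.591, 0.1659, 0.1659]
tool_rot: [2.096, 2.03, -0.312]
ft_force: [-3.0, 4.4, 14.3]
grip_width: 0.133
grip_force: 30.0
```

```bash
cat >> plan.py <<'E'
def inlane(p,s=SC): return Rx(-SL).T@(Rz(s[2]).T@(np.array(p)-[s[0],s[1],0])-[0,.15,.04])
E
python3 - <<'E'
from plan import *
from bench import vision
p,R,s=state(); print(p,inlane(p),s["ft_force"],s["torque"])
t=vision.get_image("side")["color"]; d=vision.get_image("top")["color"]
cv2.imwrite("pics/v5.png",np.hstack([cv2.resize(t[150:240,220:300],(440,495),interpolation=cv2.INTER_CUBIC),cv2.resize(d[190:255,210:260],(360,495),interpolation=cv2.INTER_CUBIC)]))
E
```

```text
[0.59104107 0.16588931 0.16594941] [-4.49646058e-05 -2.17055479e-01  6.46946145e-02] [-3.01374095  4.38445646 14.31305825] [ 0.18634467  0.70902456 -0.28276993]
```

View pics/v5.png

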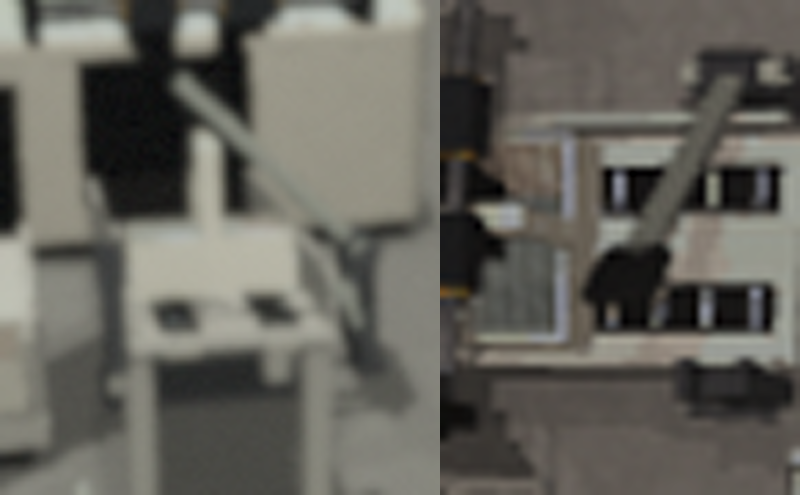

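Run:
```python
from plan import *
from bench import vision
for n in("top","side"): d=vision.get_image(n); cam(n,d); cv2.imwrite(f"pics/{n}_c.png",d["color"])
t=cv2.imread("pics/top_c.png"); p,R,s=state()
print("rows 202..242 cols 218,222,225,227,229,232,240")
for r in range(202,243): print(r,[int(t[r,c].min()) for c in(218,222,225,227,229,232,240)])
L=inlane(p)
for dz,tilt in((.054,0),(.054,.3)):
    # rack frame in lane coords, bottom offset dz below TCP
    B=np.array([[x,-.025,z] for x in(-.042,.042) for z in(.032,0)])-[0,0,dz]
    Q=(B@Rx(tilt).T)+L
    print(tilt,proj("top",lane2w(SC,Q)).round(1).tolist(),proj("side",lane2w(SC,Q)).round(1).tolist())
print("walls inner/outer top z26 at y=-.24",proj("top",lane2w(SC,[[x,-.24,.026] for x in(-.05,-.046,.046,.05)])).round(1).tolist(),"floor",proj("top",lane2w(SC,[[x,-.24,0] for x in(-.05,-.046,.046,.05)])).round(1).tolist())
```

```text
rows 202..242 cols 218,222,225,227,229,232,240
202 [55, 88, 93, 92, 86, 89, 93]
203 [55, 83, 87, 90, 84, 84, 93]
204 [57, 87, 93, 100, 94, 97, 105]
205 [70, 108, 121, 128, 128, 129, 141]
206 [78, 109, 100, 101, 88, 89, 87]
207 [77, 106, 106, 120, 54, 64, 71]
208 [84, 116, 118, 128, 83, 113, 138]
209 [77, 78, 85, 144, 79, 112, 147]
210 [71, 87, 81, 138, 78, 115, 145]
211 [66, 94, 92, 137, 78, 106, 114]
212 [56, 88, 99, 131, 78, 53, 19]
213 [51, 82, 102, 131, 83, 54, 47]
214 [13, 84, 93, 137, 84, 55, 66]
215 [13, 94, 85, 131, 84, 55, 78]
216 [70, 82, 82, 129, 84, 58, 83]
217 [153, 76, 78, 130, 84, 71, 83]
218 [149, 84, 87, 123, 85, 98, 84]
219 [144, 83, 84, 95, 85, 133, 84]
220 [85, 76, 84, 93, 86, 128, 76]
221 [30, 73, 78, 82, 86, 134, 69]
222 [26, 82, 72, 79, 85, 134, 25]
223 [26, 83, 80, 111, 84, 72, 16]
224 [63, 87, 80, 112, 84, 30, 17]
225 [87, 81, 79, 117, 85, 15, 17]
226 [88, 80, 81, 123, 83, 18, 23]
227 [84, 76, 73, 122, 70, 20, 37]
228 [79, 77, 68, 121, 58, 19, 66]
229 [79, 76, 69, 120, 68, 17, 62]
230 [83, 71, 66, 122, 85, 15, 77]
231 [82, 72, 63, 127, 84, 13, 82]
232 [81, 76, 69, 127, 82, 20, 69]
233 [99, 98, 95, 126, 81, 56, 56]
234 [131, 141, 148, 119, 82, 144, 131]
235 [81, 81, 91, 81, 87, 139, 125]
236 [113, 118, 117, 118, 108, 140, 123]
237 [113, 129, 128, 129, 129, 127, 115]
238 [47, 45, 55, 63, 62, 63, 61]
239 [50, 51, 51, 51, 51, 50, 55]
240 [74, 76, 77, 74, 73, 73, 76]
241 [73, 75, 75, 73, 73, 72, 73]
242 [74, 74, 73, 73, 73, 73, 74]
0 [[225.2, 234.2], [229.6, 235.5], [227.0, 206.3], [231.3, 208.2]] [[242.8, 189.8], [243.4, 201.2], [272.9, 187.8], [273.4, 199.1]]
0.3 [[223.7, 234.4], [225.1, 235.7], [225.5, 206.7], [226.8, 208.6]] [[242.7, 191.6], [243.1, 201.8], [272.6, 189.6], [272.7, 199.7]]
walls inner/outer top z26 at y=-.24 [[226.7, 237.5], [226.8, 236.2], [228.7, 206.0], [228.8, 204.7]] floor [[230.2, 238.6], [230.3, 237.3], [232.2, 207.6], [232.2, 206.3]]
```

Call:
jog_arm([
  {"tx": 0, "ty": 0, "tz": -2, "wx": 0, "wy": 0, "wz": 0, "gripper": 0.1},
  {"tx": 0, "ty": 0, "tz": -2, "wx": 0, "wy": 0, "wz": 0, "gripper": 0.4},
  {"tx": 0, "ty": 0, "tz": -2, "wx": 0, "wy": 0, "wz": 0, "gripper": 0.4},
  {"tx": 0, "ty": 0, "tz": -2, "wx": 0, "wy": 0, "wz": 0, "gripper": 0.4},
  {"tx": 0, "ty": 0, "tz": -2, "wx": 0, "wy": 0, "wz": 0, "gripper": 0.4},
])

```text
time: 8.97
position: [0.5905, 0.1624, 0.1629]
tool_rot: [2.099, 2.027, -0.322]
ft_force: [0.3, -0.9, -0.6]
grip_width: 0.345
grip_force: 0.0
```

Call:
jog_arm([
  {"tx": 0, "ty": 0, "tz": -20, "wx": 0, "wy": 0, "wz": 0, "gripper": 0.5},
  {"tx": 0, "ty": 0, "tz": -50, "wx": 0, "wy": 0, "wz": 0, "gripper": 0.5},
  {"tx": 0, "ty": 0, "tz": -90, "wx": 0, "wy": 0, "wz": 0, "gripper": 0.5},
  {"tx": 0, "ty": 0, "tz": -130, "wx": 0, "wy": 0, "wz": 0, "gripper": 0.5},
  {"tx": 0, "ty": 0, "tz": -160, "wx": 0, "wy": 0, "wz": 0, "gripper": 0.5},
])

```text
time: 9.38
position: [0.5927, 0.2111, 0.3191]
tool_rot: [2.098, 2.028, -0.317]
ft_force: [1.1, 0.7, 0.2]
grip_width: 0.498
grip_force: 0.0
```

```bash
cat > p2.py <<'E'
import sys
from plan import *
from bench import vision
ims={}
for n in("top","side"): d=vision.get_image(n); cam(n,d); ims[n]=d["color"]; cv2.imwrite(f"pics/{n}_c.png",d["color"])
p,R,s=state(); print(p.round(4),inlane(p).round(4),s["grip_width"])
P=[float(a) for a in sys.argv[1:4]]
r,f=fitrack(ims,P); print("rack",r.round(4),round(f,2))
for n in ims:
    for t in("newA_mid","newB_mid"): print(n,[([round(x) for x in b["bbox"]],round(b["conf"],2)) for b in vision.spot_in(n,t)])
h=r[2]; x,y=r[:2]
plan([("level",lanep([0,-.22,.25]),down(SC[2])),("over",[x,y,.36],down(h)),("low",[x,y,.1],down(h)),("grasp",[x,y,.0525],down(h))])
E
python3 p2.py .6329 -.2721 .024
```

```text
[0.5936 0.2135 0.3216] [ 0.0006 -0.2175  0.2275] 0.5012730770919606
rack [ 0.6335 -0.2721  0.0055] 1.16
top []
top [([334, 258, 364, 278], 0.6), ([392, 202, 418, 229], 0.52)]
side []
side [([306, 355, 359, 416], 0.83), ([212, 305, 239, 348], 0.79), ([241, 163, 266, 194], 0.6)]
level {'tx': -1.0, 'tz': -30.0, 'wy': 0.3, 'wz': 0.01}
   -> [0.593 0.217 0.344]
over {'tx': -162.0, 'ty': 21.0, 'tz': -5.0, 'wz': -0.02}
over {'tx': -163.0, 'ty': 18.0, 'tz': -5.0, 'wz': -0.02}
over {'tx': -163.0, 'ty': 14.0, 'tz': -6.0, 'wz': -0.01}
   -> [ 0.634 -0.272  0.36 ]
low {'tz': 130.0}
low {'ty': 1.0, 'tz': 130.0}
   -> [ 0.634 -0.272  0.1  ]
grasp {'tz': 48.0}
   -> [ 0.634 -0.272  0.052]
```

```bash
cat > lanecheck.py <<'E'
from plan import *
from bench import vision
import sys
t=vision.get_image("top"); s=vision.get_image("side"); cam("top",t); cam("side",s)
for y in (-.025,-.075,-.125,-.175):
    M=np.vstack([BODY,BAR])+[0,y,0]
    for n in CAM: q=proj(n,lane2w(SC,M)); print(y,n,[*q.min(0).round(),*q.max(0).round()],end=" ")
    print()
A=t["color"][192:248,150:262]; B=s["color"][140:215,225:305]
cv2.imwrite(sys.argv[1],np.vstack([cv2.resize(A,(560,280),interpolation=cv2.INTER_CUBIC),cv2.resize(B,(560,300),interpolation=cv2.INTER_CUBIC)[:300]]))
E
python3 lanecheck.py pics/v6.png
```

```text
-0.025 top [np.float64(148.0), np.float64(208.0), np.float64(178.0), np.float64(236.0)] -0.025 side [np.float64(238.0), np.float64(166.0), np.float64(265.0), np.float64(193.0)] 
-0.075 top [np.float64(163.0), np.float64(208.0), np.float64(192.0), np.float64(236.0)] -0.075 side [np.float64(239.0), np.float64(167.0), np.float64(267.0), np.float64(196.0)] 
-0.125 top [np.float64(177.0), np.float64(207.0), np.float64(206.0), np.float64(236.0)] -0.125 side [np.float64(240.0), np.float64(169.0), np.float64(269.0), np.float64(199.0)] 
-0.175 top [np.float64(192.0), np.float64(207.0), np.float64(220.0), np.float64(236.0)] -0.175 side [np.float64(241.0), np.float64(171.0), np.float64(272.0), np.float64(202.0)]
```

View pics/v6.png

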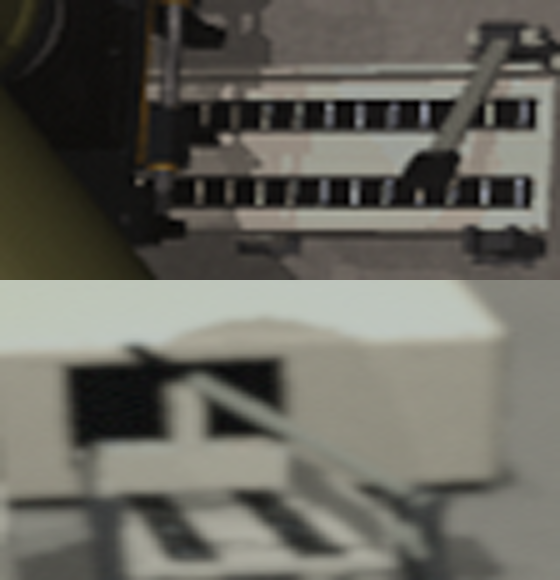

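Call:
jog_arm([
  {"tx": 0, "ty": 0, "tz": -30, "wx": 0, "wy": 0.1, "wz": 0, "gripper": 0.5},
  {"tx": -1, "ty": 0, "tz": -30, "wx": 0, "wy": 0.2, "wz": 0.01, "gripper": 0.5},
  {"tx": -1, "ty": 0, "tz": -30, "wx": 0, "wy": 0.3, "wz": 0.01, "gripper": 0.5},
  {"tx": -1, "ty": 0, "tz": -30, "wx": 0, "wy": 0.3, "wz": 0.01, "gripper": 0.5},
  {"tx": -1, "ty": 0, "tz": -30, "wx": 0, "wy": 0.3, "wz": 0.01, "gripper": 0.5},
])

```text
time: 10.2
position: [0.5935, 0.2147, 0.3444]
tool_rot: [2.275, 2.165, -0.007]
ft_force: [-0.5, 0.7, -0.3]
grip_width: 0.499
grip_force: 0.0
```

Call:
jog_arm([
  {"tx": -162, "ty": 21, "tz": -5, "wx": 0, "wy": 0, "wz": -0.02, "gripper": 0.5},
  {"tx": -162, "ty": 21, "tz": -5, "wx": 0, "wy": 0, "wz": -0.02, "gripper": 0.5},
  {"tx": -162, "ty": 21, "tz": -5, "wx": 0, "wy": 0, "wz": -0.02, "gripper": 0.5},
  {"tx": -162, "ty": 21, "tz": -5, "wx": 0, "wy": 0, "wz": -0.02, "gripper": 0.5},
  {"tx": -162, "ty": 21, "tz": -5, "wx": 0, "wy": 0, "wz": -0.02, "gripper": 0.5},
])

```text
time: 10.62
position: [0.6078, 0.0457, 0.3486]
tool_rot: [2.259, 2.18, -0.013]
ft_force: [0.7, -0.8, -0.4]
grip_width: 0.503
grip_force: 0.0
```

Call:
jog_arm([
  {"tx": -163, "ty": 18, "tz": -5, "wx": 0, "wy": 0, "wz": -0.02, "gripper": 0.5},
  {"tx": -163, "ty": 18, "tz": -5, "wx": 0, "wy": 0, "wz": -0.02, "gripper": 0.5},
  {"tx": -163, "ty": 18, "tz": -5, "wx": 0, "wy": 0, "wz": -0.02, "gripper": 0.5},
  {"tx": -163, "ty": 18, "tz": -5, "wx": 0, "wy": 0, "wz": -0.02, "gripper": 0.5},
  {"tx": -163, "ty": 18, "tz": -5, "wx": 0, "wy": 0, "wz": -0.02, "gripper": 0.5},
])

```text
time: 11.03
position: [0.6206, -0.1178, 0.3528]
tool_rot: [2.239, 2.204, -0.014]
ft_force: [-0.0, -1.6, -0.0]
grip_width: 0.499
grip_force: 0.0
```

Call:
jog_arm([
  {"tx": -163, "ty": 14, "tz": -6, "wx": 0, "wy": 0, "wz": -0.02, "gripper": 0.5},
  {"tx": -163, "ty": 14, "tz": -6, "wx": 0, "wy": 0, "wz": -0.02, "gripper": 0.5},
  {"tx": -163, "ty": 14, "tz": -6, "wx": 0, "wy": 0, "wz": -0.02, "gripper": 0.5},
  {"tx": -163, "ty": 14, "tz": -6, "wx": 0, "wy": 0, "wz": -0.02, "gripper": 0.5},
  {"tx": -163, "ty": 14, "tz": -6, "wx": 0, "wy": 0, "wz": -0.02, "gripper": 0.5},
])

```text
time: 11.45
position: [0.633, -0.2801, 0.3578]
tool_rot: [-2.214, -2.226, 0.014]
ft_force: [0.4, -1.6, -0.7]
grip_width: 0.502
grip_force: 0.0
```

```bash
cat > p3.py <<'E'
import sys
from plan import *
from bench import vision
im={}
for n in("top","side"): d=vision.get_image(n); cam(n,d); im[n]=d["color"]
x,y,h=[float(a) for a in sys.argv[1:4]]
if len(sys.argv)>4: print("side refit",fitrack({"side":im["side"]},[x,y,h]))
p,R,s=state(); print(p.round(4),s["grip_width"])
plan([("low",[x,y,.1],down(h)),("grasp",[x,y,.0525],down(h)),("up",[x,y,.36],down(h)),("over",lanep([0,-.22,.25]),down(SC[2])),("tilt",lanep([0,-.22,.12]),laneR()),("near",lanep([0,-.22,.065]),laneR()),("set",lanep([0,-.22,.054]),laneR())])
E
python3 p3.py .6335 -.2725 .015 1
```

```text
side refit (array([ 0.63322162, -0.27080262, -0.08647841]), np.float64(0.21396072208881378))
[ 0.6344 -0.271   0.3587] 0.5036224795987321
low {'tx': -1.0, 'tz': 129.0}
low {'tx': -1.0, 'tz': 130.0, 'wx': -0.01}
   -> [ 0.633 -0.273  0.1  ]
grasp {'tz': 47.0}
   -> [ 0.633 -0.273  0.053]
up {'ty': 1.0, 'tz': -154.0}
up {'ty': 1.0, 'tz': -153.0}
   -> [ 0.634 -0.273  0.36 ]
over {'tx': 164.0, 'ty': -11.0, 'tz': 5.0, 'wz': 0.02}
over {'tx': 163.0, 'ty': -15.0, 'tz': 6.0, 'wz': 0.02}
over {'tx': 163.0, 'ty': -17.0, 'tz': 5.0, 'wz': 0.01}
   -> [0.593 0.217 0.344]
tilt {'tx': -38.0, 'ty': -1.0, 'tz': 125.0, 'wx': 0.01, 'wy': -0.3}
   -> [0.592 0.18  0.219]
near {'tz': 55.0}
   -> [0.591 0.163 0.167]
set {'tz': 11.0}
   -> [0.591 0.16  0.156]
```

Call:
jog_arm([
  {"tx": -1, "ty": 0, "tz": 40, "wx": 0, "wy": 0, "wz": 0, "gripper": 0.5},
  {"tx": -1, "ty": 0, "tz": 80, "wx": 0, "wy": 0, "wz": 0, "gripper": 0.5},
  {"tx": -1, "ty": 0, "tz": 120, "wx": 0, "wy": 0, "wz": 0, "gripper": 0.5},
  {"tx": -1, "ty": 0, "tz": 160, "wx": 0, "wy": 0, "wz": 0, "gripper": 0.5},
  {"tx": -1, "ty": 0, "tz": 195, "wx": 0, "wy": 0, "wz": 0, "gripper": 0.5},
])

```text
time: 11.97
position: [0.6338, -0.2673, 0.1632]
tool_rot: [-2.195, -2.242, 0.003]
ft_force: [0.1, 0.2, 0.1]
grip_width: 0.5
grip_force: 0.0
```

Call:
jog_arm([
  {"tx": -1, "ty": 0, "tz": 35, "wx": -0.01, "wy": 0, "wz": 0, "gripper": 0.5},
  {"tx": -1, "ty": 0, "tz": 65, "wx": -0.01, "wy": 0, "wz": 0, "gripper": 0.5},
  {"tx": -1, "ty": 0, "tz": 90, "wx": -0.01, "wy": 0, "wz": 0, "gripper": 0.5},
  {"tx": -1, "ty": 0, "tz": 111, "wx": -0.01, "wy": 0, "wz": 0, "gripper": 0.5},
  {"tx": -1, "ty": 0, "tz": 111, "wx": -0.01, "wy": 0, "wz": 0, "gripper": 0.4},
])

```text
time: 12.38
position: [0.6308, -0.2676, 0.0494]
tool_rot: [-2.195, -2.242, -0.005]
ft_force: [-1.0, -0.2, -1.5]
grip_width: 0.475
grip_force: 0.0
```

Call:
jog_arm([
  {"tx": 0, "ty": 0, "tz": 0, "wx": 0, "wy": 0, "wz": 0, "gripper": 0},
  {"tx": 0, "ty": 0, "tz": 0, "wx": 0, "wy": 0, "wz": 0, "gripper": 0},
  {"tx": 0, "ty": 0, "tz": 0, "wx": 0, "wy": 0, "wz": 0, "gripper": 0},
  {"tx": 0, "ty": 0, "tz": 0, "wx": 0, "wy": 0, "wz": 0, "gripper": 0},
  {"tx": 0, "ty": 0, "tz": 0, "wx": 0, "wy": 0, "wz": 0, "gripper": 0},
], grip_force=40)

```text
time: 12.8
position: [0.6343, -0.2731, 0.0569]
tool_rot: [2.199, 2.233, 0.01]
ft_force: [0.5, 0.6, 9.7]
grip_width: 0.135
grip_force: 40.6
```

Call:
jog_arm([
  {"tx": 0, "ty": 0, "tz": 0, "wx": 0, "wy": 0, "wz": 0, "gripper": 0},
  {"tx": 0, "ty": 0, "tz": 0, "wx": 0, "wy": 0, "wz": 0, "gripper": 0},
  {"tx": 0, "ty": 0, "tz": 0, "wx": 0, "wy": 0, "wz": 0, "gripper": 0},
  {"tx": 0, "ty": 0, "tz": 0, "wx": 0, "wy": 0, "wz": 0, "gripper": 0},
  {"tx": 0, "ty": 0, "tz": -5, "wx": 0, "wy": 0, "wz": 0, "gripper": 0},
])

```text
time: 13.22
position: [0.6333, -0.273, 0.06]
tool_rot: [2.2, 2.235, 0.009]
ft_force: [-0.5, -0.3, -2.3]
grip_width: 0.132
grip_force: 40.0
```

Call:
jog_arm([
  {"tx": 0, "ty": 1, "tz": -25, "wx": 0, "wy": 0, "wz": 0, "gripper": 0},
  {"tx": 0, "ty": 1, "tz": -60, "wx": 0, "wy": 0, "wz": 0, "gripper": 0},
  {"tx": 0, "ty": 1, "tz": -100, "wx": 0, "wy": 0, "wz": 0, "gripper": 0},
  {"tx": 0, "ty": 1, "tz": -140, "wx": 0, "wy": 0, "wz": 0, "gripper": 0},
  {"tx": 0, "ty": 1, "tz": -175, "wx": 0, "wy": 0, "wz": 0, "gripper": 0},
])

```text
time: 13.63
position: [0.6332, -0.273, 0.2378]
tool_rot: [2.199, 2.234, 0.011]
ft_force: [0.8, 0.4, -1.6]
grip_width: 0.133
grip_force: 40.0
```

Call:
jog_arm([
  {"tx": 0, "ty": 1, "tz": -35, "wx": 0, "wy": 0, "wz": 0, "gripper": 0},
  {"tx": 0, "ty": 1, "tz": -70, "wx": 0, "wy": 0, "wz": 0, "gripper": 0},
  {"tx": 0, "ty": 1, "tz": -100, "wx": 0, "wy": 0, "wz": 0, "gripper": 0},
  {"tx": 0, "ty": 1, "tz": -120, "wx": 0, "wy": 0, "wz": 0, "gripper": 0},
  {"tx": 20, "ty": 0, "tz": -125, "wx": 0, "wy": 0, "wz": 0, "gripper": 0},
])

```text
time: 14.05
position: [0.6321, -0.2585, 0.3642]
tool_rot: [2.203, 2.221, 0.01]
ft_force: [-0.9, -1.3, -1.4]
grip_width: 0.132
grip_force: 40.0
```

Call:
jog_arm([
  {"tx": 30, "ty": -2, "tz": 0, "wx": 0, "wy": 0, "wz": 0, "gripper": 0},
  {"tx": 65, "ty": -4, "tz": 0, "wx": 0, "wy": 0, "wz": 0.01, "gripper": 0},
  {"tx": 100, "ty": -7, "tz": 0, "wx": 0, "wy": 0, "wz": 0.01, "gripper": 0},
  {"tx": 135, "ty": -10, "tz": 0, "wx": 0, "wy": 0, "wz": 0.02, "gripper": 0},
  {"tx": 170, "ty": -13, "tz": 0, "wx": 0, "wy": 0, "wz": 0.02, "gripper": 0},
])

```text
time: 14.47
position: [0.6156, -0.0817, 0.3599]
tool_rot: [2.223, 2.212, 0.009]
ft_force: [0.7, 0.1, -2.3]
grip_width: 0.134
grip_force: 40.0
```

Call:
jog_arm([
  {"tx": 35, "ty": -3, "tz": 0, "wx": 0, "wy": 0, "wz": 0, "gripper": 0},
  {"tx": 70, "ty": -6, "tz": 0, "wx": 0, "wy": 0, "wz": 0.01, "gripper": 0},
  {"tx": 105, "ty": -9, "tz": 0, "wx": 0, "wy": 0, "wz": 0.01, "gripper": 0},
  {"tx": 140, "ty": -12, "tz": 0, "wx": 0, "wy": 0, "wz": 0.02, "gripper": 0},
  {"tx": 170, "ty": -15, "tz": 0, "wx": 0, "wy": 0, "wz": 0.02, "gripper": 0},
])

```text
time: 14.88
position: [0.6011, 0.0896, 0.36]
tool_rot: [2.243, 2.192, 0.01]
ft_force: [-1.1, 0.2, -1.7]
grip_width: 0.138
grip_force: 40.0
```

Call:
jog_arm([
  {"tx": 35, "ty": -4, "tz": 0, "wx": 0, "wy": 0, "wz": 0, "gripper": 0},
  {"tx": 70, "ty": -8, "tz": 0, "wx": 0, "wy": 0, "wz": 0.01, "gripper": 0},
  {"tx": 105, "ty": -11, "tz": 0, "wx": 0, "wy": 0, "wz": 0.01, "gripper": 0},
  {"tx": 125, "ty": -13, "tz": 0, "wx": 0, "wy": 0, "wz": 0.01, "gripper": 0},
  {"tx": 130, "ty": -14, "tz": 0, "wx": 0, "wy": 0, "wz": 0.01, "gripper": 0},
])

```text
time: 15.3
position: [0.5888, 0.2231, 0.3597]
tool_rot: [2.249, 2.19, 0.012]
ft_force: [-1.1, 0.5, -1.9]
grip_width: 0.134
grip_force: 40.0
```

```bash
cat > p4.py <<'E'
from plan import *
from bench import vision
vision.get_image("top"); vision.get_image("top")
p,R,s=state(); print(p.round(4),s["grip_width"],inlane(p).round(4))
plan([("tilt",lanep([0,-.22,.12]),laneR()),("near",lanep([0,-.22,.066]),laneR())])
E
python3 p4.py
```

```text
[0.5903 0.2187 0.3597] 0.13352311215139206 [-0.0029 -0.2239  0.2653]
tilt {'tx': -39.0, 'ty': 1.0, 'tz': 140.0, 'wx': 0.01, 'wy': -0.3, 'wz': 0.01}
   -> [0.591 0.18  0.22 ]
near {'ty': 1.0, 'tz': 54.0}
   -> [0.591 0.164 0.168]
```

Call:
jog_arm([
  {"tx": -8, "ty": 1, "tz": 30, "wx": 0, "wy": -0.06, "wz": 0, "gripper": 0},
  {"tx": -16, "ty": 1, "tz": 60, "wx": 0, "wy": -0.13, "wz": 0.01, "gripper": 0},
  {"tx": -24, "ty": 1, "tz": 90, "wx": 0, "wy": -0.2, "wz": 0.01, "gripper": 0},
  {"tx": -32, "ty": 1, "tz": 120, "wx": 0.01, "wy": -0.26, "wz": 0.01, "gripper": 0},
  {"tx": -39, "ty": 1, "tz": 140, "wx": 0.01, "wy": -0.3, "wz": 0.01, "gripper": 0},
])

```text
time: 15.82
position: [0.5916, 0.1753, 0.2166]
tool_rot: [2.11, 2.013, -0.327]
ft_force: [-0.7, -0.2, -1.4]
grip_width: 0.135
grip_force: 40.0
```

Call:
jog_arm([
  {"tx": 0, "ty": 1, "tz": 15, "wx": 0, "wy": 0, "wz": 0, "gripper": 0},
  {"tx": 0, "ty": 1, "tz": 30, "wx": 0, "wy": 0, "wz": 0, "gripper": 0},
  {"tx": 0, "ty": 1, "tz": 40, "wx": 0, "wy": 0, "wz": 0, "gripper": 0},
  {"tx": 0, "ty": 1, "tz": 48, "wx": 0, "wy": 0, "wz": 0, "gripper": 0},
  {"tx": 0, "ty": 1, "tz": 54, "wx": 0, "wy": 0, "wz": 0, "gripper": 0},
])

```text
time: 16.23
position: [0.5926, 0.1603, 0.1679]
tool_rot: [2.112, 2.013, -0.319]
ft_force: [0.2, -0.0, -2.4]
grip_width: 0.137
grip_force: 40.0
```

Call:
jog_arm([
  {"tx": 0, "ty": 0, "tz": 2, "wx": 0, "wy": 0, "wz": 0, "gripper": 0},
  {"tx": 0, "ty": 0, "tz": 4, "wx": 0, "wy": 0, "wz": 0, "gripper": 0},
  {"tx": 0, "ty": 0, "tz": 5, "wx": 0, "wy": 0, "wz": 0, "gripper": 0},
  {"tx": 0, "ty": 0, "tz": 5, "wx": 0, "wy": 0, "wz": 0, "gripper": 0},
  {"tx": 0, "ty": 0, "tz": 5, "wx": 0, "wy": 0, "wz": 0, "gripper": 0},
])

```text
time: 16.65
position: [0.5923, 0.1611, 0.1641]
tool_rot: [2.109, 2.016, -0.317]
ft_force: [-0.7, 0.1, -1.3]
grip_width: 0.129
grip_force: 40.0
```

```bash
python3 -c "
from plan import *
p,R,s=state(); print(inlane(p).round(4), s['ft_force'],s['torque'])
plan([('set',lanep([0,-.22,.054]),laneR())])"
```

```text
[ 0.0014 -0.2211  0.0616] [-0.68957741  0.05161708 -1.28558417] [ 4.38538473e-01 -1.17596202e-01  4.27203219e-04]
set {'tx': 1.0, 'ty': -1.0, 'tz': 8.0, 'wz': -0.01}
   -> [0.591 0.16  0.156]
```

Call:
jog_arm([
  {"tx": 0, "ty": -1, "tz": 2, "wx": 0, "wy": 0, "wz": 0, "gripper": 0},
  {"tx": 0, "ty": -1, "tz": 4, "wx": 0, "wy": 0, "wz": 0, "gripper": 0},
  {"tx": 0, "ty": -1, "tz": 5, "wx": 0, "wy": 0, "wz": 0, "gripper": 0},
  {"tx": 0, "ty": -1, "tz": 5, "wx": 0, "wy": 0, "wz": 0, "gripper": 0},
  {"tx": 0, "ty": -1, "tz": 5, "wx": 0, "wy": 0, "wz": 0, "gripper": 0},
])

```text
time: 17.07
position: [0.5913, 0.1604, 0.1604]
tool_rot: [2.109, 2.016, -0.315]
ft_force: [-1.6, 1.9, 5.4]
grip_width: 0.137
grip_force: 40.0
```

Call:
jog_arm([
  {"tx": 0, "ty": 0, "tz": 0, "wx": 0, "wy": 0, "wz": 0, "gripper": 0.2},
  {"tx": 0, "ty": 0, "tz": 0, "wx": 0, "wy": 0, "wz": 0, "gripper": 0.4},
  {"tx": 0, "ty": 0, "tz": 0, "wx": 0, "wy": 0, "wz": 0, "gripper": 0.4},
  {"tx": 0, "ty": 0, "tz": 0, "wx": 0, "wy": 0, "wz": 0, "gripper": 0.4},
  {"tx": 0, "ty": 0, "tz": 0, "wx": 0, "wy": 0, "wz": 0, "gripper": 0.4},
])

```text
time: 17.48
position: [0.591, 0.1589, 0.1585]
tool_rot: [2.11, 2.015, -0.319]
ft_force: [0.3, 0.3, 0.5]
grip_width: 0.371
grip_force: 0.0
```

Call:
jog_arm([
  {"tx": 0, "ty": 0, "tz": -20, "wx": 0, "wy": 0, "wz": 0, "gripper": 0.5},
  {"tx": 0, "ty": 0, "tz": -50, "wx": 0, "wy": 0, "wz": 0, "gripper": 0.5},
  {"tx": 0, "ty": 0, "tz": -90, "wx": 0, "wy": 0, "wz": 0, "gripper": 0.5},
  {"tx": 0, "ty": 0, "tz": -130, "wx": 0, "wy": 0, "wz": 0, "gripper": 0.5},
  {"tx": 0, "ty": 0, "tz": -165, "wx": 0, "wy": 0, "wz": 0, "gripper": 0.5},
])

```text
time: 17.9
position: [0.5931, 0.2084, 0.3188]
tool_rot: [2.11, 2.015, -0.317]
ft_force: [-0.0, 0.4, 0.7]
grip_width: 0.493
grip_force: 0.0
```

```bash
python3 p2.py .6532 -.1437 -.05
python3 - <<'E'
from plan import *
from bench import vision
s=vision.get_image("side"); cam("side",s)
for y in(-.025,-.075,-.217):
    print(y,"uphill rim mid/bottom px",proj("side",lane2w(SC,[[.02,y-.025,.032],[.02,y-.025,0],[0,y,.08]])).round(1).tolist())
print([int(s["color"][r,258].min()) for r in range(160,215)])
E
```

```text
[0.5942 0.2117 0.3227] [ 0.0013 -0.2196  0.228 ] 0.4997725350785256
rack [ 0.6533 -0.1401 -0.1186] 0.82
top []
top [([335, 259, 365, 281], 0.67), ([393, 200, 423, 227], 0.56), ([198, 256, 218, 279], 0.17)]
side [([245, 154, 290, 202], 0.64)]
side [([212, 304, 238, 349], 0.96), ([307, 356, 360, 412], 0.89), ([238, 167, 266, 185], 0.43)]
level {'tx': 2.0, 'tz': -31.0, 'wy': 0.3, 'wz': -0.01}
   -> [0.594 0.218 0.344]
over {'tx': -178.0, 'ty': 36.0, 'tz': -8.0, 'wz': 0.04}
over {'tx': -176.0, 'ty': 44.0, 'tz': -8.0, 'wz': 0.04}
   -> [ 0.654 -0.14   0.36 ]
low {'tz': 130.0}
low {'ty': 1.0, 'tz': 130.0}
   -> [ 0.654 -0.14   0.1  ]
grasp {'tz': 48.0}
   -> [ 0.654 -0.14   0.052]
-0.025 uphill rim mid/bottom px [[258.0, 182.1], [258.5, 192.0], [250.2, 166.6]]
-0.075 uphill rim mid/bottom px [[259.7, 184.5], [260.3, 194.7], [251.6, 168.4]]
-0.217 uphill rim mid/bottom px [[265.3, 192.1], [265.8, 203.4], [256.3, 174.3]]
[47, 23, 16, 11, 17, 22, 46, 75, 102, 116, 118, 106, 83, 55, 29, 20, 12, 19, 47, 87, 121, 140, 149, 148, 138, 134, 138, 138, 138, 139, 139, 140, 138, 138, 137, 132, 126, 133, 142, 147, 154, 157, 158, 159, 153, 143, 144, 146, 151, 155, 154, 149, 136, 111, 80]
```

Call:
jog_arm([
  {"tx": 0, "ty": 0, "tz": -31, "wx": 0, "wy": 0.1, "wz": 0, "gripper": 0.5},
  {"tx": 1, "ty": 0, "tz": -31, "wx": 0, "wy": 0.2, "wz": 0, "gripper": 0.5},
  {"tx": 2, "ty": 0, "tz": -31, "wx": 0, "wy": 0.3, "wz": 0, "gripper": 0.5},
  {"tx": 2, "ty": 0, "tz": -31, "wx": 0, "wy": 0.3, "wz": -0.01, "gripper": 0.5},
  {"tx": 2, "ty": 0, "tz": -31, "wx": 0, "wy": 0.3, "wz": -0.01, "gripper": 0.5},
])

```text
time: 18.67
position: [0.5943, 0.2153, 0.3443]
tool_rot: [2.266, 2.176, -0.007]
ft_force: [-0.2, -0.0, -0.6]
grip_width: 0.503
grip_force: 0.0
```

Call:
jog_arm([
  {"tx": -178, "ty": 36, "tz": -8, "wx": 0, "wy": 0, "wz": 0.02, "gripper": 0.5},
  {"tx": -178, "ty": 36, "tz": -8, "wx": 0, "wy": 0, "wz": 0.02, "gripper": 0.5},
  {"tx": -178, "ty": 36, "tz": -8, "wx": 0, "wy": 0, "wz": 0.02, "gripper": 0.5},
  {"tx": -178, "ty": 36, "tz": -8, "wx": 0, "wy": 0, "wz": 0.02, "gripper": 0.5},
  {"tx": -178, "ty": 36, "tz": -8, "wx": 0, "wy": 0, "wz": 0.02, "gripper": 0.5},
])

```text
time: 19.08
position: [0.624, 0.0329, 0.3516]
tool_rot: [2.289, 2.151, -0.011]
ft_force: [0.2, -1.5, 0.8]
grip_width: 0.501
grip_force: 0.0
```

Call:
jog_arm([
  {"tx": -178, "ty": 40, "tz": -8, "wx": 0, "wy": 0, "wz": 0.03, "gripper": 0.5},
  {"tx": -178, "ty": 40, "tz": -8, "wx": 0, "wy": 0, "wz": 0.03, "gripper": 0.5},
  {"tx": -178, "ty": 40, "tz": -8, "wx": 0, "wy": 0, "wz": 0.03, "gripper": 0.5},
  {"tx": -178, "ty": 40, "tz": -8, "wx": 0, "wy": 0, "wz": 0.03, "gripper": 0.5},
  {"tx": -178, "ty": 40, "tz": -8, "wx": 0, "wy": 0, "wz": 0.03, "gripper": 0.5},
])

```text
time: 19.5
position: [0.6534, -0.1468, 0.3588]
tool_rot: [-2.32, -2.116, 0.011]
ft_force: [-0.0, -1.2, -1.0]
grip_width: 0.499
grip_force: 0.0
```

```bash
python3 p3.py .6535 -.142 -.085 1
```

```text
side refit (array([ 0.65308784, -0.1417108 , -0.18476632]), np.float64(0.22387230396270752))
[ 0.6534 -0.1442  0.3585] 0.5018272045505088
low {'tx': 1.0, 'ty': 1.0, 'tz': 129.0}
low {'tx': 2.0, 'tz': 130.0, 'wx': -0.01, 'wz': -0.01}
   -> [ 0.653 -0.142  0.1  ]
grasp {'tz': 47.0}
   -> [ 0.653 -0.142  0.053]
up {'ty': 1.0, 'tz': -154.0}
up {'tx': -1.0, 'ty': 1.0, 'tz': -153.0}
   -> [ 0.654 -0.142  0.36 ]
over {'tx': 177.0, 'ty': -45.0, 'tz': 7.0, 'wz': -0.02}
over {'tx': 178.0, 'ty': -41.0, 'tz': 8.0, 'wz': -0.02}
   -> [0.593 0.218 0.344]
tilt {'tx': -38.0, 'ty': -1.0, 'tz': 124.0, 'wy': -0.3}
   -> [0.591 0.18  0.22 ]
near {'tz': 55.0}
   -> [0.591 0.163 0.167]
set {'tz': 11.0}
   -> [0.591 0.16  0.157]
```

Call:
jog_arm([
  {"tx": 1, "ty": 0, "tz": 40, "wx": 0, "wy": 0, "wz": 0, "gripper": 0.5},
  {"tx": 2, "ty": 0, "tz": 80, "wx": 0, "wy": 0, "wz": 0, "gripper": 0.5},
  {"tx": 2, "ty": 0, "tz": 120, "wx": 0, "wy": 0, "wz": 0, "gripper": 0.5},
  {"tx": 2, "ty": 0, "tz": 160, "wx": -0.01, "wy": 0, "wz": 0, "gripper": 0.5},
  {"tx": 2, "ty": 0, "tz": 195, "wx": -0.01, "wy": 0, "wz": 0, "gripper": 0.5},
])

```text
time: 20.02
position: [0.652, -0.134, 0.1627]
tool_rot: [2.307, 2.128, 0.006]
ft_force: [0.9, 0.2, 0.0]
grip_width: 0.505
grip_force: 0.0
```

Call:
jog_arm([
  {"tx": 0, "ty": 0, "tz": 35, "wx": 0, "wy": 0, "wz": 0, "gripper": 0.5},
  {"tx": 0, "ty": 0, "tz": 65, "wx": 0, "wy": 0, "wz": 0, "gripper": 0.5},
  {"tx": 0, "ty": 0, "tz": 90, "wx": 0, "wy": 0, "wz": 0, "gripper": 0.5},
  {"tx": 0, "ty": 0, "tz": 109, "wx": 0, "wy": 0, "wz": 0, "gripper": 0.5},
  {"tx": 0, "ty": 0, "tz": 109, "wx": 0, "wy": 0, "wz": 0, "gripper": 0.4},
])

```text
time: 20.43
position: [0.6504, -0.1338, 0.0513]
tool_rot: [-2.307, -2.128, -0.001]
ft_force: [-0.9, 0.5, 0.3]
grip_width: 0.475
grip_force: 0.0
```

Call:
jog_arm([
  {"tx": 0, "ty": 0, "tz": 0, "wx": 0, "wy": 0, "wz": 0, "gripper": 0},
  {"tx": 0, "ty": 0, "tz": 0, "wx": 0, "wy": 0, "wz": 0, "gripper": 0},
  {"tx": 0, "ty": 0, "tz": 0, "wx": 0, "wy": 0, "wz": 0, "gripper": 0},
  {"tx": 0, "ty": 0, "tz": 0, "wx": 0, "wy": 0, "wz": 0, "gripper": 0},
  {"tx": 0, "ty": 0, "tz": 0, "wx": 0, "wy": 0, "wz": 0, "gripper": 0},
])

```text
time: 20.85
position: [0.6548, -0.1379, 0.0587]
tool_rot: [2.309, 2.119, 0.011]
ft_force: [0.2, 1.6, 8.7]
grip_width: 0.132
grip_force: 40.7
```

Call:
jog_arm([
  {"tx": 0, "ty": 0, "tz": 0, "wx": 0, "wy": 0, "wz": 0, "gripper": 0},
  {"tx": 0, "ty": 0, "tz": 0, "wx": 0, "wy": 0, "wz": 0, "gripper": 0},
  {"tx": 0, "ty": 0, "tz": 0, "wx": 0, "wy": 0, "wz": 0, "gripper": 0},
  {"tx": 0, "ty": 0, "tz": 0, "wx": 0, "wy": 0, "wz": 0, "gripper": 0},
  {"tx": 0, "ty": 0, "tz": -5, "wx": 0, "wy": 0, "wz": 0, "gripper": 0},
])

```text
time: 21.27
position: [0.6538, -0.1382, 0.062]
tool_rot: [2.311, 2.12, 0.009]
ft_force: [0.5, 0.8, -2.3]
grip_width: 0.134
grip_force: 40.1
```

Call:
jog_arm([
  {"tx": 0, "ty": 1, "tz": -25, "wx": 0, "wy": 0, "wz": 0, "gripper": 0},
  {"tx": 0, "ty": 1, "tz": -60, "wx": 0, "wy": 0, "wz": 0, "gripper": 0},
  {"tx": 0, "ty": 1, "tz": -100, "wx": 0, "wy": 0, "wz": 0, "gripper": 0},
  {"tx": 0, "ty": 1, "tz": -140, "wx": 0, "wy": 0, "wz": 0, "gripper": 0},
  {"tx": 0, "ty": 1, "tz": -175, "wx": 0, "wy": 0, "wz": 0, "gripper": 0},
])

```text
time: 21.68
position: [0.6536, -0.1384, 0.2398]
tool_rot: [2.309, 2.119, 0.011]
ft_force: [0.8, -1.0, -1.4]
grip_width: 0.137
grip_force: 40.1
```

Call:
jog_arm([
  {"tx": 0, "ty": 0, "tz": -35, "wx": 0, "wy": 0, "wz": 0, "gripper": 0},
  {"tx": 0, "ty": 0, "tz": -70, "wx": 0, "wy": 0, "wz": 0, "gripper": 0},
  {"tx": 0, "ty": 0, "tz": -100, "wx": 0, "wy": 0, "wz": 0, "gripper": 0},
  {"tx": 0, "ty": 0, "tz": -120, "wx": 0, "wy": 0, "wz": 0, "gripper": 0},
  {"tx": 10, "ty": -2, "tz": -125, "wx": 0, "wy": 0, "wz": 0, "gripper": 0},
])

```text
time: 22.1
position: [0.6526, -0.1307, 0.3663]
tool_rot: [2.31, 2.111, 0.014]
ft_force: [-0.1, -0.5, -1.0]
grip_width: 0.135
grip_force: 40.1
```

Call:
jog_arm([
  {"tx": 30, "ty": -8, "tz": 0, "wx": 0, "wy": 0, "wz": 0, "gripper": 0},
  {"tx": 65, "ty": -16, "tz": 0, "wx": 0, "wy": 0, "wz": -0.01, "gripper": 0},
  {"tx": 100, "ty": -25, "tz": 0, "wx": 0, "wy": 0, "wz": -0.01, "gripper": 0},
  {"tx": 135, "ty": -34, "tz": 0, "wx": 0, "wy": 0, "wz": -0.02, "gripper": 0},
  {"tx": 170, "ty": -42, "tz": 0, "wx": 0, "wy": 0, "wz": -0.02, "gripper": 0},
])

```text
time: 22.52
position: [0.6228, 0.0473, 0.3602]
tool_rot: [2.289, 2.145, 0.007]
ft_force: [-0.5, 0.2, -1.5]
grip_width: 0.135
grip_force: 40.1
```

Call:
jog_arm([
  {"tx": 35, "ty": -8, "tz": 0, "wx": 0, "wy": 0, "wz": 0, "gripper": 0},
  {"tx": 70, "ty": -16, "tz": 0, "wx": 0, "wy": 0, "wz": -0.01, "gripper": 0},
  {"tx": 105, "ty": -24, "tz": 0, "wx": 0, "wy": 0, "wz": -0.01, "gripper": 0},
  {"tx": 140, "ty": -32, "tz": 0, "wx": 0, "wy": 0, "wz": -0.02, "gripper": 0},
  {"tx": 175, "ty": -38, "tz": 0, "wx": 0, "wy": 0, "wz": -0.02, "gripper": 0},
])

```text
time: 22.93
position: [0.5961, 0.2242, 0.3601]
tool_rot: [2.266, 2.167, 0.006]
ft_force: [1.7, -0.2, -0.8]
grip_width: 0.135
grip_force: 40.1
```

```bash
python3 p4.py
```

```text
[0.5932 0.2315 0.36  ] 0.13417663375814204 [-0.0005 -0.2117  0.2695]
tilt {'tx': -53.0, 'ty': -1.0, 'tz': 140.0, 'wx': 0.01, 'wy': -0.3, 'wz': 0.01}
   -> [0.591 0.179 0.22 ]
near {'ty': 1.0, 'tz': 54.0}
   -> [0.591 0.163 0.168]
```

Call:
jog_arm([
  {"tx": -10, "ty": 0, "tz": 30, "wx": 0, "wy": -0.06, "wz": 0, "gripper": 0},
  {"tx": -20, "ty": 0, "tz": 60, "wx": 0, "wy": -0.13, "wz": 0.01, "gripper": 0},
  {"tx": -32, "ty": -1, "tz": 90, "wx": 0, "wy": -0.2, "wz": 0.01, "gripper": 0},
  {"tx": -44, "ty": -1, "tz": 120, "wx": 0.01, "wy": -0.26, "wz": 0.01, "gripper": 0},
  {"tx": -53, "ty": -1, "tz": 140, "wx": 0.01, "wy": -0.3, "wz": 0.01, "gripper": 0},
])

```text
time: 23.45
position: [0.5934, 0.1688, 0.2167]
tool_rot: [2.118, 2.007, -0.33]
ft_force: [0.3, -0.4, -1.7]
grip_width: 0.136
grip_force: 40.1
```

Call:
jog_arm([
  {"tx": 0, "ty": 0, "tz": 15, "wx": 0, "wy": 0, "wz": 0, "gripper": 0},
  {"tx": 0, "ty": 0, "tz": 30, "wx": 0, "wy": 0, "wz": 0, "gripper": 0},
  {"tx": 0, "ty": 0, "tz": 40, "wx": 0, "wy": 0, "wz": 0, "gripper": 0},
  {"tx": 0, "ty": 0, "tz": 48, "wx": 0, "wy": 0, "wz": 0, "gripper": 0},
  {"tx": 0, "ty": 0, "tz": 54, "wx": 0, "wy": 0, "wz": 0, "gripper": 0},
])

```text
time: 23.87
position: [0.5941, 0.1529, 0.1688]
tool_rot: [2.122, 2.004, -0.322]
ft_force: [0.4, -1.0, -1.1]
grip_width: 0.137
grip_force: 40.1
```

Call:
jog_arm([
  {"tx": 0, "ty": 0, "tz": 2, "wx": 0, "wy": 0, "wz": 0, "gripper": 0},
  {"tx": 0, "ty": 0, "tz": 4, "wx": 0, "wy": 0, "wz": 0, "gripper": 0},
  {"tx": 0, "ty": 0, "tz": 6, "wx": 0, "wy": 0, "wz": 0, "gripper": 0},
  {"tx": 0, "ty": 0, "tz": 7, "wx": 0, "wy": 0, "wz": 0, "gripper": 0},
  {"tx": 0, "ty": 0, "tz": 7, "wx": 0, "wy": 0, "wz": 0, "gripper": 0},
])

```text
time: 24.28
position: [0.5943, 0.1521, 0.1651]
tool_rot: [2.121, 2.004, -0.319]
ft_force: [-3.9, 0.4, 3.8]
grip_width: 0.136
grip_force: 40.1
```

```bash
python3 -c "
from plan import *
p,R,s=state(); print(inlane(p).round(4), s['ft_force'],s['torque'])
plan([('set',lanep([0,-.22,.056]),laneR())])"
```

```text
[ 0.0037 -0.2298  0.0598] [-3.888261    0.396281    3.81888086] [ 0.16004759  0.70483162 -0.19306355]
set {'tx': 10.0, 'ty': -4.0, 'tz': 4.0, 'wz': -0.02}
   -> [0.591 0.161 0.158]
```

Call:
jog_arm([
  {"tx": 0, "ty": 0, "tz": -6, "wx": 0, "wy": 0, "wz": 0, "gripper": 0},
  {"tx": 0, "ty": -2, "tz": -8, "wx": 0, "wy": 0, "wz": -0.01, "gripper": 0},
  {"tx": 5, "ty": -4, "tz": -8, "wx": 0, "wy": 0, "wz": -0.02, "gripper": 0},
  {"tx": 8, "ty": -4, "tz": -8, "wx": 0, "wy": 0, "wz": -0.02, "gripper": 0},
  {"tx": 8, "ty": -4, "tz": -8, "wx": 0, "wy": 0, "wz": -0.02, "gripper": 0},
])

```text
time: 24.7
position: [0.5908, 0.1626, 0.1682]
tool_rot: [2.102, 2.028, -0.323]
ft_force: [-0.6, 0.1, -0.9]
grip_width: 0.133
grip_force: 40.1
```

Call:
jog_arm([
  {"tx": 0, "ty": 0, "tz": 3, "wx": 0, "wy": 0, "wz": 0, "gripper": 0},
  {"tx": 0, "ty": 0, "tz": 6, "wx": 0, "wy": 0, "wz": 0, "gripper": 0},
  {"tx": 0, "ty": 0, "tz": 8, "wx": 0, "wy": 0, "wz": 0, "gripper": 0},
  {"tx": 0, "ty": 0, "tz": 10, "wx": 0, "wy": 0, "wz": 0, "gripper": 0},
  {"tx": 0, "ty": 0, "tz": 10, "wx": 0, "wy": 0, "wz": 0, "gripper": 0},
])

```text
time: 25.12
position: [0.5917, 0.16, 0.1623]
tool_rot: [2.102, 2.026, -0.318]
ft_force: [-1.8, 2.8, 12.7]
grip_width: 0.137
grip_force: 40.0
```

```bash
python3 -c "
from plan import *
p,R,s=state(); print(inlane(p).round(4), s['ft_force'],s['torque'])"
```

```text
[ 0.0008 -0.2216  0.0595] [-1.82584055  2.78608772 12.73890828] [ 0.01469056  0.52049091 -0.17797112]
```

Fits on the floor (same contact pattern as before). Release and rise.

Call:
jog_arm([
  {"tx": 0, "ty": 0, "tz": -2, "wx": 0, "wy": 0, "wz": 0, "gripper": 0.2},
  {"tx": 0, "ty": 0, "tz": -2, "wx": 0, "wy": 0, "wz": 0, "gripper": 0.4},
  {"tx": 0, "ty": 0, "tz": -2, "wx": 0, "wy": 0, "wz": 0, "gripper": 0.4},
  {"tx": 0, "ty": 0, "tz": -2, "wx": 0, "wy": 0, "wz": 0, "gripper": 0.4},
  {"tx": 0, "ty": 0, "tz": -2, "wx": 0, "wy": 0, "wz": 0, "gripper": 0.4},
])

```text
time: 25.53
position: [0.5908, 0.1585, 0.1603]
tool_rot: [2.103, 2.026, -0.325]
ft_force: [0.8, 0.3, -0.9]
grip_width: 0.371
grip_force: 0.0
```

Call:
jog_arm([
  {"tx": 0, "ty": 0, "tz": -20, "wx": 0, "wy": 0, "wz": 0, "gripper": 0.5},
  {"tx": 0, "ty": 0, "tz": -50, "wx": 0, "wy": 0, "wz": 0, "gripper": 0.5},
  {"tx": 0, "ty": 0, "tz": -90, "wx": 0, "wy": 0, "wz": 0, "gripper": 0.5},
  {"tx": 0, "ty": 0, "tz": -130, "wx": 0, "wy": 0, "wz": 0, "gripper": 0.5},
  {"tx": 0, "ty": 0, "tz": -165, "wx": 0, "wy": 0, "wz": 0, "gripper": 0.5},
])

```text
time: 25.95
position: [0.5936, 0.2081, 0.3207]
tool_rot: [2.103, 2.026, -0.323]
ft_force: [0.6, 0.9, 0.4]
grip_width: 0.494
grip_force: 0.0
```

Run:
```python
from plan import *
from bench import vision
p,R,_=state()
x,y=.4537,.207; h=SC[2]
# above tray from lane: go up level, move to near side
q=plan([("level",[.59,.215,.345],down(h)),("over",[x,y,.25],down(h)),("low",[x,y,.0725],down(h))])
s=vision.get_image("side"); t=vision.get_image("top"); cam("side",s)
print(proj("side",lane2w(SC,[[.02,-.15,.032],[.02,-.15,0]])).round(1).tolist(),[int(s["color"][r,260].min()) for r in range(170,215)])
q=plan([("gatehi",[.5,.06,.345],down(h))])
A=s["color"][140:290,180:310]; B=t["color"]
cv2.imwrite("pics/v7.png",np.hstack([cv2.resize(A,(390,450),interpolation=cv2.INTER_CUBIC),cv2.resize(B[190:310,130:260],(400,450),interpolation=cv2.INTER_CUBIC)]))
```

```text
level {'tx': -1.0, 'ty': -4.0, 'tz': -25.0, 'wy': 0.3}
   -> [0.59  0.215 0.345]
over {'tx': -13.0, 'ty': -135.0, 'tz': 96.0, 'wx': -0.01}
   -> [0.454 0.207 0.25 ]
low {'ty': -1.0, 'tz': 177.0}
   -> [0.454 0.207 0.073]
[[261.5, 187.0], [262.1, 197.5]] [107, 121, 120, 104, 79, 51, 26, 26, 50, 93, 126, 139, 142, 135, 131, 142, 154, 162, 162, 160, 160, 159, 158, 159, 159, 158, 154, 145, 134, 138, 147, 153, 158, 159, 153, 146, 145, 150, 154, 157, 156, 148, 134, 108, 75]
gatehi {'tx': -154.0, 'ty': -89.0, 'tz': 25.0, 'wy': 0.29}
   -> [0.5   0.06  0.345]
```

View pics/v7.png

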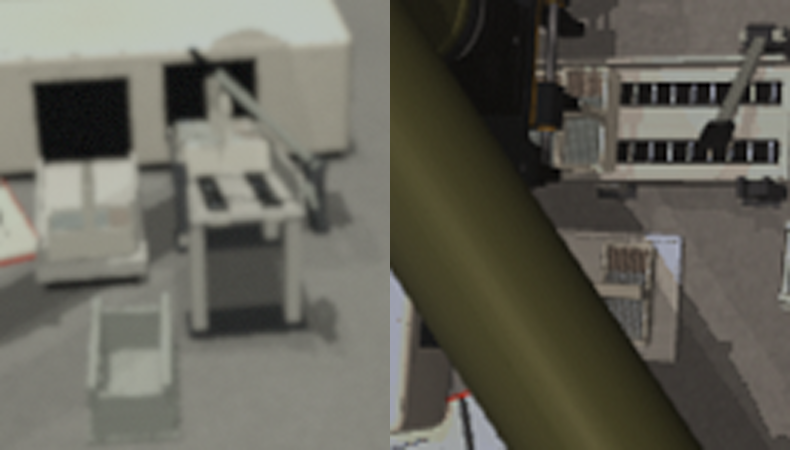

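Run:
```python
from plan import *
p,R,_=state(); print(inlane(p).round(4))
plan([("a",lanep([-.02,-.315,.2]),laneR()),("b",lanep([-.02,-.315,.145]),laneR()),("c",lanep([-.02,-.315,.037]),laneR())])
```

```text
[ 0.0018 -0.2204  0.2297]
a {'tx': -95.0, 'ty': -22.0, 'tz': 29.0, 'wy': -0.01}
   -> [0.569 0.113 0.324]
b {'tx': 1.0, 'tz': 55.0}
   -> [0.569 0.097 0.272]
c {'ty': -1.0, 'tz': 108.0}
   -> [0.567 0.065 0.168]
```

Call:
jog_arm([
  {"tx": -30, "ty": -7, "tz": 0, "wx": 0, "wy": 0, "wz": 0, "gripper": 0},
  {"tx": -60, "ty": -14, "tz": 0, "wx": 0, "wy": 0, "wz": 0, "gripper": 0},
  {"tx": -85, "ty": -20, "tz": 0, "wx": 0, "wy": 0, "wz": 0, "gripper": 0},
  {"tx": -95, "ty": -22, "tz": 0, "wx": 0, "wy": -0.01, "wz": 0, "gripper": 0},
  {"tx": -95, "ty": -22, "tz": 0, "wx": 0, "wy": -0.01, "wz": 0, "gripper": 0},
])

```text
time: 26.47
position: [0.5686, 0.1148, 0.3474]
tool_rot: [2.101, 2.014, -0.335]
ft_force: [0.2, 1.0, -0.6]
grip_width: 0.21
grip_force: 0.0
```

Call:
jog_arm([
  {"tx": 0, "ty": 0, "tz": 10, "wx": 0, "wy": 0, "wz": 0, "gripper": 0},
  {"tx": 0, "ty": 0, "tz": 25, "wx": 0, "wy": 0, "wz": 0, "gripper": 0},
  {"tx": 0, "ty": 0, "tz": 40, "wx": 0, "wy": 0, "wz": 0, "gripper": 0},
  {"tx": 0, "ty": 0, "tz": 55, "wx": 0, "wy": 0, "wz": 0, "gripper": 0},
  {"tx": 0, "ty": 0, "tz": 60, "wx": 0, "wy": 0, "wz": 0, "gripper": 0},
])

```text
time: 26.88
position: [0.5662, 0.1, 0.2856]
tool_rot: [2.096, 2.025, -0.339]
ft_force: [0.8, -0.2, 0.1]
grip_width: 0.002
grip_force: 0.0
```

Run:
```python
from plan import *
p,R,s=state(); print(inlane(p).round(4),s["grip_width"])
plan([("b",lanep([-.02,-.315,.14]),laneR()),("c",lanep([-.02,-.315,.037]),laneR())])
```

```text
[-0.0222 -0.3162  0.1592] 0.00237318275686074
b {'tx': 1.0, 'ty': 2.0, 'tz': 19.0, 'wx': -0.01, 'wy': 0.01, 'wz': 0.01}
   -> [0.568 0.095 0.267]
c {'tz': 103.0}
   -> [0.567 0.065 0.169]
```

Call:
jog_arm([
  {"tx": 0, "ty": 0, "tz": 10, "wx": 0, "wy": 0, "wz": 0, "gripper": 0},
  {"tx": 0, "ty": 1, "tz": 25, "wx": 0, "wy": 0, "wz": 0, "gripper": 0},
  {"tx": 0, "ty": 1, "tz": 37, "wx": 0, "wy": 0, "wz": 0, "gripper": 0},
  {"tx": 0, "ty": 1, "tz": 50, "wx": 0, "wy": 0, "wz": 0, "gripper": 0},
  {"tx": 0, "ty": 1, "tz": 62, "wx": 0, "wy": 0, "wz": 0, "gripper": 0},
])

```text
time: 27.3
position: [0.5682, 0.0822, 0.2312]
tool_rot: [2.095, 2.022, -0.328]
ft_force: [0.1, 1.8, 7.5]
grip_width: 0.001
grip_force: 2.9
```

Call:
jog_arm([
  {"tx": 0, "ty": 0, "tz": 12, "wx": 0, "wy": 0, "wz": 0, "gripper": 0},
  {"tx": 0, "ty": 0, "tz": 25, "wx": 0, "wy": 0, "wz": 0, "gripper": 0},
  {"tx": 0, "ty": 0, "tz": 38, "wx": 0, "wy": 0, "wz": 0, "gripper": 0},
  {"tx": 0, "ty": 0, "tz": 50, "wx": 0, "wy": 0, "wz": 0, "gripper": 0},
  {"tx": 0, "ty": 0, "tz": 58, "wx": 0, "wy": 0, "wz": 0, "gripper": 0},
])

```text
time: 27.72
position: [0.5658, 0.0625, 0.1735]
tool_rot: [2.097, 2.021, -0.336]
ft_force: [-1.1, -0.2, 0.2]
grip_width: 0.003
grip_force: 0.0
```

Run:
```python
from plan import *
p,R,s=state(); print(inlane(p).round(4),s["ft_force"])
```

```text
[-0.0212 -0.319   0.0411] [-1.07067905 -0.21110768  0.20322377]
```

Call:
jog_arm([
  {"tx": 0, "ty": 0, "tz": -30, "wx": 0, "wy": 0, "wz": 0, "gripper": 0},
  {"tx": 0, "ty": 0, "tz": -65, "wx": 0, "wy": 0, "wz": 0, "gripper": 0},
  {"tx": 0, "ty": 0, "tz": -100, "wx": 0, "wy": 0, "wz": 0, "gripper": 0},
  {"tx": 0, "ty": 0, "tz": -135, "wx": 0, "wy": 0, "wz": 0, "gripper": 0},
  {"tx": 0, "ty": 0, "tz": -160, "wx": 0, "wy": 0, "wz": 0, "gripper": 0},
])

```text
time: 28.13
position: [0.5695, 0.1128, 0.3302]
tool_rot: [2.097, 2.02, -0.33]
ft_force: [-0.5, 0.1, -0.1]
grip_width: 0.001
grip_force: 0.0
```

Run:
```python
from plan import *
from bench import vision
for n in("top","side"):
    d=vision.get_image(n); cam(n,d); print(n,"latched",proj(n,lane2w(SC,[[-.071,-.315,.038]])).round(),"up",proj(n,lane2w(SC,[[-.027,-.315,.134]])).round(),[([round(x) for x in b["bbox"]],round(b["conf"],2)) for b in vision.spot_in(n,"gate_paddle")])
    q=proj(n,lane2w(SC,[[-.071,-.315,.038]]))[0].round().astype(int); print(d["color"][q[1]-2:q[1]+3,q[0]-3:q[0]+4].max(2).tolist())
x,y=.4537,.207; h=SC[2]
p,R,_=state()
plan([("level",[.54,.11,.33],down(h)),("over",[x,y,.25],down(h)),("low",[x,y,.0725],down(h))])
```

```text
top latched [[248. 244.]] up [[236. 224.]] []
[[21, 29, 59, 65, 41, 22, 24], [22, 23, 23, 21, 22, 25, 26], [23, 25, 24, 25, 24, 25, 26], [23, 25, 25, 24, 25, 25, 24], [23, 26, 25, 24, 25, 25, 24]]
side latched [[234. 197.]] up [[249. 159.]] [([234, 193, 288, 199], 0.68)]
[[49, 44, 44, 40, 42, 45, 57], [25, 26, 26, 26, 28, 34, 50], [29, 29, 31, 32, 32, 37, 49], [34, 34, 36, 37, 40, 42, 49], [52, 54, 54, 55, 54, 54, 52]]
level {'tx': -4.0, 'ty': -29.0, 'tz': -2.0, 'wx': -0.01, 'wy': 0.31}
   -> [0.54  0.11  0.331]
over {'tx': 94.0, 'ty': -90.0, 'tz': 80.0}
   -> [0.454 0.207 0.25 ]
low {'ty': -1.0, 'tz': 178.0}
   -> [0.454 0.207 0.072]
```

Call:
jog_arm([
  {"tx": -4, "ty": -10, "tz": -2, "wx": 0, "wy": 0.1, "wz": 0, "gripper": 0.5},
  {"tx": -4, "ty": -20, "tz": -2, "wx": 0, "wy": 0.2, "wz": 0, "gripper": 0.5},
  {"tx": -4, "ty": -29, "tz": -2, "wx": 0, "wy": 0.31, "wz": 0, "gripper": 0.5},
  {"tx": -4, "ty": -29, "tz": -2, "wx": -0.01, "wy": 0.31, "wz": 0, "gripper": 0.5},
  {"tx": -4, "ty": -29, "tz": -2, "wx": -0.01, "wy": 0.31, "wz": 0, "gripper": 0.5},
])

```text
time: 28.75
position: [0.5397, 0.1059, 0.3296]
tool_rot: [2.265, 2.17, -0.0]
ft_force: [-0.6, 0.8, -0.5]
grip_width: 0.3
grip_force: 0.0
```

Call:
jog_arm([
  {"tx": 25, "ty": -25, "tz": 20, "wx": 0, "wy": 0, "wz": 0, "gripper": 0.5},
  {"tx": 50, "ty": -50, "tz": 40, "wx": 0, "wy": 0, "wz": 0, "gripper": 0.5},
  {"tx": 75, "ty": -75, "tz": 60, "wx": 0, "wy": 0, "wz": 0, "gripper": 0.5},
  {"tx": 94, "ty": -90, "tz": 80, "wx": 0, "wy": 0, "wz": 0.01, "gripper": 0.5},
  {"tx": 94, "ty": -90, "tz": 80, "wx": 0, "wy": 0, "wz": 0.01, "gripper": 0.5},
])

```text
time: 29.17
position: [0.4471, 0.2124, 0.2462]
tool_rot: [-2.259, -2.182, 0.007]
ft_force: [0.2, 0.2, -0.1]
grip_width: 0.492
grip_force: 0.0
```

Run:
```python
from plan import *
from bench import vision
s=vision.get_image("side"); cam("side",s); vision.get_image("top")
print([([round(x) for x in b["bbox"]],round(b["conf"],2)) for b in vision.spot_in("side","doneA_mid")])
print("model bar/body px",proj("side",[[.4537,.182,.1],[.4537-.042,.182,.052],[.4537+.042,.18,.052]]).round(1).tolist())
p,R,st=state(); print(p.round(4),st["grip_width"])
q=plan([("low",[.4537,.2065,.0725],down(-.05)),("up",[.4537,.2065,.24],down(-.05)),("stand",[*ST[:2],.24],down(ST[2]))])
print([int(v) for v in s["color"][200,192:230].min(1)]); print([int(v) for v in s["color"][217,190:235].min(1)])
```

```text
[]
model bar/body px [[208.7, 202.0], [195.3, 217.9], [224.4, 215.5]]
[0.4536 0.2074 0.2501] 0.5008820382777356
low {'tx': -1.0, 'tz': 178.0, 'wz': 0.01}
   -> [0.454 0.206 0.072]
up {'tz': -168.0}
   -> [0.454 0.206 0.24 ]
stand {'tx': -112.0, 'ty': 16.0, 'wz': 0.02}
stand {'tx': -112.0, 'ty': 18.0, 'wz': 0.03}
   -> [ 0.473 -0.019  0.24 ]
[133, 150, 156, 167, 175, 176, 176, 176, 175, 176, 176, 176, 175, 173, 163, 144, 132, 134, 140, 155, 170, 176, 177, 178, 177, 178, 178, 179, 179, 177, 176, 170, 156, 139, 124, 116, 107, 91]
[115, 101, 100, 107, 111, 116, 123, 130, 133, 137, 135, 134, 132, 132, 134, 136, 137, 138, 137, 136, 140, 141, 145, 148, 148, 149, 147, 146, 145, 144, 143, 142, 138, 133, 122, 112, 108, 102, 90, 87, 86, 86, 87, 87, 87]
```

Call:
jog_arm([
  {"tx": -1, "ty": 0, "tz": 40, "wx": 0, "wy": 0, "wz": 0.01, "gripper": 0.5},
  {"tx": -1, "ty": 0, "tz": 80, "wx": 0, "wy": 0, "wz": 0.01, "gripper": 0.5},
  {"tx": -1, "ty": 0, "tz": 120, "wx": 0, "wy": 0, "wz": 0.01, "gripper": 0.5},
  {"tx": -1, "ty": 0, "tz": 150, "wx": 0, "wy": 0, "wz": 0.01, "gripper": 0.5},
  {"tx": -1, "ty": 0, "tz": 175, "wx": 0, "wy": 0, "wz": 0.01, "gripper": 0.5},
])

```text
time: 29.73
position: [0.4547, 0.2046, 0.0733]
tool_rot: [2.283, 2.155, 0.002]
ft_force: [0.6, -0.2, 0.4]
grip_width: 0.503
grip_force: 0.0
```

Call:
jog_arm([
  {"tx": 0, "ty": 0, "tz": 0, "wx": 0, "wy": 0, "wz": 0, "gripper": 0.4},
  {"tx": 0, "ty": 0, "tz": 0, "wx": 0, "wy": 0, "wz": 0, "gripper": 0},
  {"tx": 0, "ty": 0, "tz": 0, "wx": 0, "wy": 0, "wz": 0, "gripper": 0},
  {"tx": 0, "ty": 0, "tz": 0, "wx": 0, "wy": 0, "wz": 0, "gripper": 0},
  {"tx": 0, "ty": 0, "tz": 0, "wx": 0, "wy": 0, "wz": 0, "gripper": 0},
])

```text
time: 30.15
position: [0.4561, 0.2063, 0.0776]
tool_rot: [2.28, 2.154, 0.009]
ft_force: [0.1, -1.1, 0.5]
grip_width: 0.207
grip_force: 0.0
```

Call:
jog_arm([
  {"tx": 0, "ty": 0, "tz": 0, "wx": 0, "wy": 0, "wz": 0, "gripper": 0},
  {"tx": 0, "ty": 0, "tz": 0, "wx": 0, "wy": 0, "wz": 0, "gripper": 0},
  {"tx": 0, "ty": 0, "tz": 0, "wx": 0, "wy": 0, "wz": 0, "gripper": 0},
  {"tx": 0, "ty": 0, "tz": -10, "wx": 0, "wy": 0, "wz": 0, "gripper": 0},
  {"tx": 0, "ty": 0, "tz": -20, "wx": 0, "wy": 0, "wz": 0, "gripper": 0},
])

```text
time: 30.57
position: [0.4539, 0.2057, 0.0961]
tool_rot: [2.281, 2.157, 0.003]
ft_force: [0.7, -0.5, -1.6]
grip_width: 0.136
grip_force: 40.0
```

Call:
jog_arm([
  {"tx": 0, "ty": 0, "tz": -30, "wx": 0, "wy": 0, "wz": 0, "gripper": 0},
  {"tx": 0, "ty": 0, "tz": -60, "wx": 0, "wy": 0, "wz": 0, "gripper": 0},
  {"tx": 0, "ty": 0, "tz": -90, "wx": 0, "wy": 0, "wz": 0, "gripper": 0},
  {"tx": 0, "ty": 0, "tz": -120, "wx": 0, "wy": 0, "wz": 0, "gripper": 0},
  {"tx": 0, "ty": 0, "tz": -145, "wx": 0, "wy": 0, "wz": 0, "gripper": 0},
])

```text
time: 30.98
position: [0.4539, 0.2063, 0.2438]
tool_rot: [2.279, 2.155, 0.008]
ft_force: [0.9, 0.7, -1.2]
grip_width: 0.134
grip_force: 40.0
```

Run:
```python
from plan import *
from bench import vision
s=vision.get_image("side"); vision.get_image("top")
p,R,st=state(); print(p.round(4),st["grip_width"])
q=plan([("stand",[*ST[:2],.24],down(ST[2])),("low",[*ST[:2],.13],down(ST[2]))])
```

```text
[0.4561 0.2073 0.246 ] 0.13540395283370826
stand {'tx': -113.0, 'ty': 15.0, 'tz': 3.0, 'wx': 0.01, 'wz': 0.02}
stand {'tx': -112.0, 'ty': 17.0, 'tz': 3.0, 'wz': 0.03}
   -> [ 0.473 -0.019  0.24 ]
low {'tx': -1.0, 'tz': 110.0}
   -> [ 0.473 -0.02   0.13 ]
```

Call:
jog_arm([
  {"tx": -15, "ty": 2, "tz": -10, "wx": 0, "wy": 0, "wz": 0, "gripper": 0},
  {"tx": -35, "ty": 5, "tz": -20, "wx": 0, "wy": 0, "wz": 0, "gripper": 0},
  {"tx": -60, "ty": 8, "tz": -25, "wx": 0, "wy": 0, "wz": 0.01, "gripper": 0},
  {"tx": -90, "ty": 12, "tz": -25, "wx": 0, "wy": 0, "wz": 0.01, "gripper": 0},
  {"tx": -113, "ty": 15, "tz": -25, "wx": 0.01, "wy": 0, "wz": 0.02, "gripper": 0},
])

```text
time: 31.5
position: [0.4618, 0.0901, 0.2658]
tool_rot: [-2.303, -2.132, 0.007]
ft_force: [1.3, -0.3, -1.8]
grip_width: 0.135
grip_force: 40.0
```

Call:
jog_arm([
  {"tx": -30, "ty": 4, "tz": 0, "wx": 0, "wy": 0, "wz": 0, "gripper": 0},
  {"tx": -60, "ty": 8, "tz": 0, "wx": 0, "wy": 0, "wz": 0.01, "gripper": 0},
  {"tx": -90, "ty": 13, "tz": 0, "wx": 0, "wy": 0, "wz": 0.02, "gripper": 0},
  {"tx": -108, "ty": 17, "tz": 0, "wx": 0, "wy": 0, "wz": 0.03, "gripper": 0},
  {"tx": -112, "ty": 17, "tz": 0, "wx": 0, "wy": 0, "wz": 0.03, "gripper": 0},
])

```text
time: 31.92
position: [0.4705, -0.0248, 0.2649]
tool_rot: [-2.34, -2.09, 0.008]
ft_force: [-0.3, -0.2, -1.1]
grip_width: 0.139
grip_force: 40.0
```

Call:
jog_arm([
  {"tx": 0, "ty": 0, "tz": 30, "wx": 0, "wy": 0, "wz": 0, "gripper": 0},
  {"tx": 0, "ty": 0, "tz": 60, "wx": 0, "wy": 0, "wz": 0, "gripper": 0},
  {"tx": 0, "ty": 0, "tz": 90, "wx": 0, "wy": 0, "wz": 0, "gripper": 0},
  {"tx": 0, "ty": 0, "tz": 115, "wx": 0, "wy": 0, "wz": 0, "gripper": 0},
  {"tx": 0, "ty": 0, "tz": 130, "wx": 0, "wy": 0, "wz": 0, "gripper": 0},
])

```text
time: 32.33
position: [0.4679, -0.0187, 0.1325]
tool_rot: [-2.328, -2.097, 0.009]
ft_force: [-0.8, 0.2, -0.8]
grip_width: 0.136
grip_force: 40.0
```

Run:
```python
from plan import *
from bench import vision
s=vision.get_image("side"); cam("side",s); t=vision.get_image("top")
p,R,st=state(); print(p.round(4),st["grip_width"],st["ft_force"])
q=plan([("low",[*ST[:2],.118],down(ST[2]))])
# stand side check: bottom rail end points from model
print(proj("side",np.array([[-.034,-.067,.06],[.034,-.067,.06]])@Rz(ST[2]).T+[ST[0],ST[1],0]).round(1).tolist())
cv2.imwrite("pics/v8.png",cv2.resize(s["color"][180:300,190:290],(600,600),interpolation=cv2.INTER_CUBIC)[:600])
```

```text
[ 0.4674 -0.0188  0.1327] 0.1328291087733537 [-0.33583501  0.61490237 -1.17589181]
low {'ty': 6.0, 'tz': 15.0, 'wx': -0.01}
   -> [ 0.473 -0.019  0.118]
[[208.0, 268.6], [236.4, 267.1]]
```

View pics/v8.png

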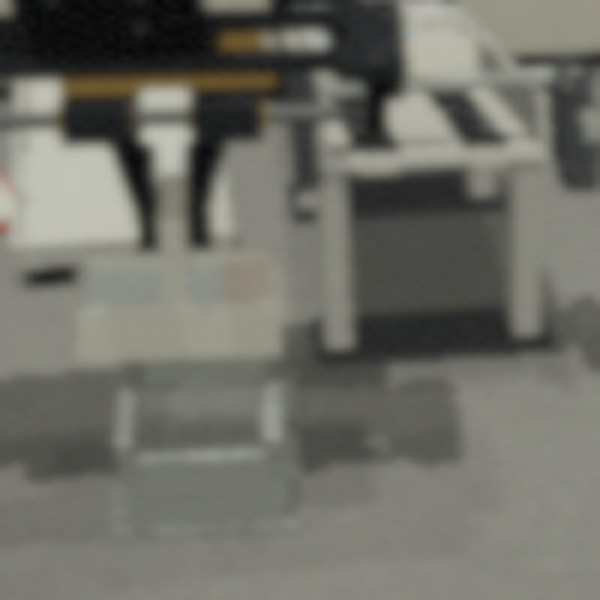

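Call:
jog_arm([
  {"tx": 0, "ty": 3, "tz": 0, "wx": 0, "wy": 0, "wz": 0, "gripper": 0},
  {"tx": 0, "ty": 7, "tz": 2, "wx": -0.01, "wy": 0, "wz": 0, "gripper": 0},
  {"tx": 0, "ty": 7, "tz": 6, "wx": -0.01, "wy": 0, "wz": 0, "gripper": 0},
  {"tx": 0, "ty": 7, "tz": 10, "wx": -0.01, "wy": 0, "wz": 0, "gripper": 0},
  {"tx": 0, "ty": 7, "tz": 12, "wx": -0.01, "wy": 0, "wz": 0, "gripper": 0},
])

```text
time: 32.85
position: [0.477, -0.0214, 0.1236]
tool_rot: [2.334, 2.098, 0.005]
ft_force: [-0.4, 0.1, -1.3]
grip_width: 0.134
grip_force: 40.0
```

Call:
jog_arm([
  {"tx": 0, "ty": 0, "tz": 1, "wx": 0, "wy": 0, "wz": 0, "gripper": 0},
  {"tx": 0, "ty": 0, "tz": 2, "wx": 0, "wy": 0, "wz": 0, "gripper": 0},
  {"tx": 0, "ty": 0, "tz": 3, "wx": 0, "wy": 0, "wz": 0, "gripper": 0},
  {"tx": 0, "ty": 0, "tz": 3, "wx": 0, "wy": 0, "wz": 0, "gripper": 0},
  {"tx": 0, "ty": 0, "tz": 3, "wx": 0, "wy": 0, "wz": 0, "gripper": 0},
])

```text
time: 33.27
position: [0.4769, -0.0215, 0.1206]
tool_rot: [2.334, 2.098, 0.005]
ft_force: [-0.4, 0.9, -1.3]
grip_width: 0.137
grip_force: 40.0
```

Call:
jog_arm([
  {"tx": 0, "ty": -2, "tz": 0, "wx": 0, "wy": 0, "wz": 0, "gripper": 0},
  {"tx": 0, "ty": -3, "tz": 1, "wx": 0, "wy": 0, "wz": 0, "gripper": 0},
  {"tx": 0, "ty": -3, "tz": 2, "wx": 0, "wy": 0, "wz": 0, "gripper": 0},
  {"tx": 0, "ty": -3, "tz": 4, "wx": 0, "wy": 0, "wz": 0, "gripper": 0},
  {"tx": 0, "ty": -3, "tz": 4, "wx": 0, "wy": 0, "wz": 0, "gripper": 0},
])

```text
time: 33.68
position: [0.4742, -0.0212, 0.1171]
tool_rot: [2.334, 2.098, 0.005]
ft_force: [-1.9, -0.5, 3.5]
grip_width: 0.137
grip_force: 40.0
```

Touching the rails at the expected height. Release, rise, and back away.

Call:
jog_arm([
  {"tx": 0, "ty": 0, "tz": 0, "wx": 0, "wy": 0, "wz": 0, "gripper": 0.2},
  {"tx": 0, "ty": 0, "tz": 0, "wx": 0, "wy": 0, "wz": 0, "gripper": 0.4},
  {"tx": 0, "ty": 0, "tz": 0, "wx": 0, "wy": 0, "wz": 0, "gripper": 0.5},
  {"tx": 0, "ty": 0, "tz": 0, "wx": 0, "wy": 0, "wz": 0, "gripper": 0.5},
  {"tx": 0, "ty": 0, "tz": 0, "wx": 0, "wy": 0, "wz": 0, "gripper": 0.5},
])

```text
time: 34.1
position: [0.4739, -0.0211, 0.1164]
tool_rot: [2.334, 2.098, 0.004]
ft_force: [0.5, 0.4, 0.1]
grip_width: 0.419
grip_force: 0.0
```

Call:
jog_arm([
  {"tx": 0, "ty": 0, "tz": -25, "wx": 0, "wy": 0, "wz": 0, "gripper": 0.5},
  {"tx": 0, "ty": 0, "tz": -60, "wx": 0, "wy": 0, "wz": 0, "gripper": 0.5},
  {"tx": 0, "ty": 0, "tz": -100, "wx": 0, "wy": 0, "wz": 0, "gripper": 0.5},
  {"tx": 0, "ty": 0, "tz": -140, "wx": 0, "wy": 0, "wz": 0, "gripper": 0.5},
  {"tx": 0, "ty": 0, "tz": -175, "wx": 0, "wy": 0, "wz": 0, "gripper": 0.5},
])

```text
time: 34.52
position: [0.4732, -0.0209, 0.2941]
tool_rot: [2.333, 2.097, 0.006]
ft_force: [0.8, -0.0, -0.1]
grip_width: 0.499
grip_force: 0.0
```

Call:
jog_arm([
  {"tx": -195, "ty": 20, "tz": -10, "wx": 0, "wy": 0, "wz": 0, "gripper": 0.5},
  {"tx": -195, "ty": 20, "tz": -10, "wx": 0, "wy": 0, "wz": 0, "gripper": 0.5},
  {"tx": -195, "ty": 20, "tz": -10, "wx": 0, "wy": 0, "wz": 0, "gripper": 0.5},
  {"tx": -195, "ty": 20, "tz": -10, "wx": 0, "wy": 0, "wz": 0, "gripper": 0.5},
  {"tx": -195, "ty": 20, "tz": -10, "wx": 0, "wy": 0, "wz": 0, "gripper": 0.5},
])

```text
time: 34.93
position: [0.4713, -0.2215, 0.3016]
tool_rot: [2.337, 2.093, 0.003]
ft_force: [-0.4, -0.3, 0.3]
grip_width: 0.505
grip_force: 0.0
```

Run:
```python
from plan import *
from bench import vision
s=vision.get_image("side"); cam("side",s); t=vision.get_image("top"); cam("top",t)
M=BODY@Rz(ST[2]).T+[ST[0],ST[1],.06]
for n in CAM: print(n,proj(n,M).min(0).round(1),proj(n,M).max(0).round(1))
cv2.imwrite("pics/v9.png",np.hstack([cv2.resize(s["color"][145:295,180:310],(390,450),interpolation=cv2.INTER_CUBIC),cv2.resize(t["color"][190:295,180:310],(410,450),interpolation=cv2.INTER_CUBIC)]))
```

```text
side [204.5 235.4] [239.4 258.7]
top [268.7 246.5] [287.8 275.9]
```

View pics/v9.png

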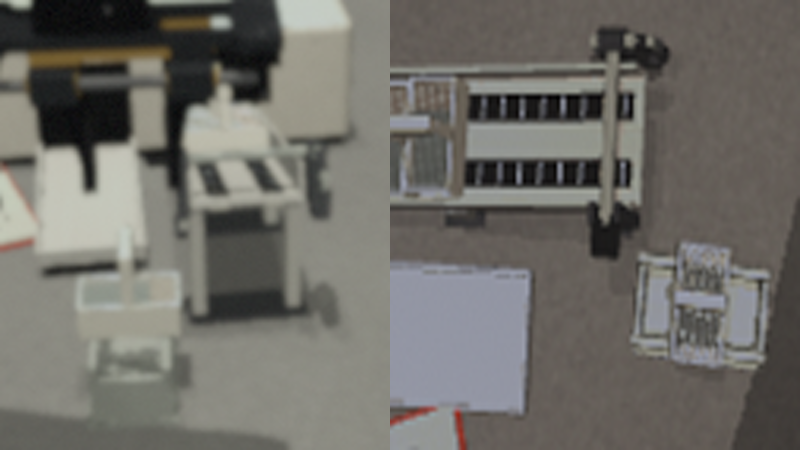

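```bash
python3 -c "
from bench import ctrl
print(ctrl.close_job())"
```

```text
the job is handed in; nothing more can be done
None
```

The job is handed in, with no verdict returned. By the camera checks, the three waiting racks are in the lane down to the stop, the retaining bar is latched, the one scanned rack rests across both stand rails, and neither bottle was touched.

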